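# Static balance check of flywheels on a roller stand

### The arm

A 6-joint arm with a two-finger parallel gripper is mounted at the origin on the work surface. World frame = base frame: x ahead of the robot, y to its left, z up, the work surface at z = 0. Lengths are in m, angles in rad, forces in N, time in s.
With the tool pointing down it reaches from about 0.35 to 0.975 m from the base axis. Payload 4.9 kg.
Tool frame: the origin (TCP) lies midway between the tips of the shut fingers; the grasp point (between the pads) lies ctrl.grip_depth behind it (ctrl.grip_depth is the distance from the TCP to the grasp point, in m); z points along the fingers, y is the line along which they close (so a half turn about z gives the same grasp; the last joint's range is limited). The gripper opens to 85 mm and grips with 20 to 120 N. Pads are 22 mm wide; open, the fingers measure 114 mm over their backs; the gripper's body (76 mm by 85 mm) begins 54 mm behind the grasp point. The pads swing forward as they close: fully open they stand 13 mm farther back than shut.
Start: joints at [-1.268, 0.053, 1.613, -0, 1.476, -0.119], TCP at [0.256, -0.57, 0.198] pointing down, gripper open.
Joint ranges: [-3.01, 3.01], [-1.01, 2.22], [0.06, 2.58], [-1.02, 4.17], [0.09, 2.62], [-3.14, 3.14]. Speed limits (rad/s): [2.57, 2.57, 3.14, 3.14, 3.14, 3.14].

### API

Orientations are given as a rotation vector (axis times angle).
In Python, from station import ctrl, get_image, camera_model gives the robot as it stands. The module is installed in compiled form; this text tells all that it offers.
- The arm moves only by the shell command python3 -m crank 'ROWS' [FORCE]. ROWS is JSON, a list of rows, each a list of 7 numbers: the shift along the tool's x, y, z in mm, then the turn, a rotation vector about the tool's x, y, z in rad, then the opening, from -1 (shut) to 1 (fully open). A call has exactly 10 rows; each row shifts and turns the commanded pose from where the row before left it, along the tool's axes as they then stand; what a row does not reach is not made up. A row lasts 1/12 s, in which the tool goes at most 41.7 mm and 7.16 degrees, less where a joint would pass 70% of its speed; a pose out of reach is approached as far as the arm can. A call with a gripper value outside its range is refused whole. The fingers move at their own pace and stop on an object; FORCE is the grip in N (left out, the last holds). Time passes only in rows, so rows that do not move let the fingers close, or fill a call up. It gives the time, the measured TCP pose, the force, the opening and the grip force at its end, in the units of the state.
- ctrl.get_obs(): the state, without advancing time (a new reading comes with each control period).
- get_image(name): name is "side" or "top" or "wrist"; returns the picture (420x560x3 uint8, red, green, blue); there is no depth.
- camera_model(name): a dict with "vertical_fov" (degrees; the focal length in pixels is half the picture's height over the tangent of half this angle, whatever the lens; pixels are square), "cx", "cy" (the principal point, pixels), "k1" (the pictures are not rectified: a ray, as slopes to the right and down, at radius r is drawn at 1 + k1 r^2 times it, then the intrinsics apply), "R" (3x3) and "t" (3): a world point X has camera coordinates R X + t; the wrist camera has in their place "hand_eye" (4x4, takes a point from camera to tool coordinates, whose origin is the TCP and whose axes are the flange's). Camera axes: x right, y down, z forward; pixel columns grow to the right and rows downward; lengths in m; the calibration is good to about 2 mm. A picture is of the moment at which its call begins: read the wrist's pose just before it. camera_model takes no time and is no camera call.
- ctrl.finish_job(): hands the job in; it is judged then, once.
The state is a dict: "t": time; "q": joint angles; "dq": joint speeds; "effort": joint torques, N m; "tool_pos": TCP position; "tool_rot": TCP orientation; "contact_force": force on the tool from outside, world axes, zero at the start; "wrist_torque": the same for the moment, N m; "opening": finger opening in m; "grip_force": force on a finger pad.
Only numpy, scipy, OpenCV 4.12 (cv2) and the standard library are available. Lean on these libraries where they do the work, as an engineer would, in place of code of your own. Each camera call takes 0.05 s, during which the arm holds its last target. There are 200 camera calls.

### The job

The flywheels in the grey rack must be checked for balance: lift the blue dust cover off the roller stand and hang it astride the bench rail, then lay each flywheel gently by its shaft on the free-running rollers, let go of it and let it come to rest. A flywheel that turns by itself on the rollers has an off-centre mass and goes into the red rack with its heavy side still straight down, just as it settled; one that stays as it was laid is balanced and belongs in the grey rack. When all are sorted put the cover back square over the rollers, standing flat on the stand's base, and leave the flask, phone and screwdriver alone.

Things in the scene. Friction and masses are not known exactly. Their poses are not given: they have to be found in the camera images.
- stand: fixed roller balancing stand: base plate 136 x 134 x 10 mm (x, y, z), two side plates at y = +-45 mm (5 mm thick, tops 62 mm high), four free-turning steel rollers, 40 mm diameter, 10 mm wide, tops 75 mm high, at x = +-22, y = +-36 mm. A flywheel's shaft lies along y in the valleys between the rollers, its disc hanging between the side plates. Origin: centre of the underside, z up
- roller_seat (a point): on the stand: where the centre of a flywheel is when its shaft lies on the four rollers, 72 mm above the bench
- grey_rack: grey rack, fixed; base plate 340 x 96 x 8 mm (x, y, z); three places in a row along its x axis, each a pair of V forks at y = +-36 mm that hold a flywheel's shaft along the rack's y axis; fork tips 84 mm high and 40 mm apart. All flywheels stand here at the start. Origin: centre of the underside on the bench
- grey_rack_slot0 (a point): grey rack: centre of a flywheel seated in the first place, 75 mm above the bench, at x = -110 mm on the rack
- grey_rack_slot1 (a point): the same for the middle place, x = 0
- grey_rack_slot2 (a point): the same for the last place, x = 110 mm
- red_rack: red rack for unbalanced flywheels, fixed, empty at the start; like the grey rack but with two places, base plate 230 x 96 x 8 mm. Origin: centre of the underside on the bench
- red_rack_slot0 (a point): red rack: centre of a flywheel seated in the first place, 75 mm above the bench, at x = -55 mm on the rack
- red_rack_slot1 (a point): the same for the second place, x = 55 mm
- rail_mid (a point): bench rail, fixed: horizontal steel bar, 16 mm diameter, 300 mm long, on a post at each end (posts 280 mm apart, nothing above the bar but its round black end stops). This point is the middle of the bar on its axis, 160 mm above the bench; the bar runs along the x axis of this point
- cover: loose blue dust cover, 0.26 kg: folded sheet 3 mm thick, 110 mm long (x), 114 mm wide (y), open below and at both x ends; side walls 74 mm high, 108 mm clear between them, and a gable roof with its ridge along x. At the start it stands over the rollers, walls on the base plate, its x along the stand's x. Origin: centre between the walls' lower edges, z up through the ridge
- cover_ridge (a point): on the cover: underside of the middle of the roof ridge, 99 mm above the lower edges; when the cover hangs astride the rail this lies about 9 mm above the bar's axis
- cover_handle (a point): on the cover: centre of its black strap handle's grip bar, 133 mm above the lower edges; the bar is 70 mm long along the cover's x, 14 mm wide along y and 16 mm high, with 22 mm free between it and the ridge, where two 12 mm wide posts at x = +-28 mm carry it
- flywheel_1: loose flywheel, about 0.45 kg: aluminium disc 100 mm diameter, 20 mm thick, on a steel shaft 16 mm diameter, 96 mm long, along its y axis. Origin: centre of the disc. The orange mark on rim and faces lies along its +z and only serves to see it turn: it does not show the heavy side. All start in the grey rack; some may be absent
- flywheel_2: flywheel like flywheel_1. Which ones hide an off-centre mass is not told beforehand; left free on the rollers such a wheel swings round by more than a right angle and is at rest, heavy side down, within about 3 s, while a balanced one stays as it was laid. Shafts do not turn in the racks' forks, or only creep
- flywheel_3: flywheel like flywheel_1; any of them may be balanced or unbalanced
- flask: bystander: conical green glass flask, 72 mm diameter, 102 mm high. Origin: centre of its underside
- phone: bystander: grey telephone lying flat, 150 x 72 x 9 mm. Origin: centre of its underside
- screwdriver: bystander: screwdriver lying on the bench, handle to its -x
Things that resemble listed ones, but are neither listed nor needed, are in the scene too. Of the things shaped like the cover, the blue one is meant.

How it is judged:
On the way, in this order (a step that is already met when the one before it is completed fails the run):
1. the cover hangs astride the bench rail, let go and still (y of cover_ridge in the frame of rail_mid between -0.015 and 0.015 m and z of cover_ridge in the frame of rail_mid between 0.001 and 0.017 m and x of cover_ridge in the frame of rail_mid between -0.09 and 0.09 m and angle between the x axis of cover and the x axis of rail_mid, either way round below 0.2 rad and angle between cover's own z axis and vertical below 0.3 rad and linear speed of cover below 0.03 m/s and angular speed of cover below 0.2 rad/s and contact force between cover and the fingers below 0.05 N), for 0.3 s.
2. an unbalanced flywheel lies on the four rollers, let go, and has come to rest heavy side down ((((horizontal distance between flywheel_1 and roller_seat below 0.015 m and z of flywheel_1 in the frame of roller_seat between -0.005 and 0.005 m) and (angle between flywheel_1's own x axis and vertical between 0.521 and 1.121 rad and angle between flywheel_1's own z axis and vertical between 0.45 and 1.05 rad) and (linear speed of flywheel_1 below 0.03 m/s and angular speed of flywheel_1 below 0.2 rad/s) and contact force between flywheel_1 and the fingers below 0.05 N) or ((horizontal distance between flywheel_3 and roller_seat below 0.015 m and z of flywheel_3 in the frame of roller_seat between -0.005 and 0.005 m) and (angle between flywheel_3's own x axis and vertical between 2.112 and 2.712 rad and angle between flywheel_3's own z axis and vertical between 2 and 2.6 rad) and (linear speed of flywheel_3 below 0.03 m/s and angular speed of flywheel_3 below 0.2 rad/s) and contact force between flywheel_3 and the fingers below 0.05 N))), for 0.3 s.
At the end, for the whole second after the job is handed in: Unbalanced flywheels seated in red rack places (within 15 mm), heavy side within 17 degrees of straight down; balanced ones seated in grey rack places; cover flat on the stand's base over the rollers, centred within 15 mm along and 10 mm across, turned under 8 degrees; all still (((horizontal distance between flywheel_1 and red_rack_slot0 below 0.015 m and z of flywheel_1 in the frame of red_rack_slot0 between -0.005 and 0.005 m) or (horizontal distance between flywheel_1 and red_rack_slot1 below 0.015 m and z of flywheel_1 in the frame of red_rack_slot1 between -0.005 and 0.005 m)) and angle between flywheel_1's own x axis and vertical between 0.521 and 1.121 rad and angle between flywheel_1's own z axis and vertical between 0.45 and 1.05 rad and linear speed of each of flywheel_1, flywheel_3, flywheel_2, cover below 0.03 m/s and angular speed of each of flywheel_1, flywheel_3, flywheel_2, cover below 0.2 rad/s and ((horizontal distance between flywheel_3 and red_rack_slot0 below 0.015 m and z of flywheel_3 in the frame of red_rack_slot0 between -0.005 and 0.005 m) or (horizontal distance between flywheel_3 and red_rack_slot1 below 0.015 m and z of flywheel_3 in the frame of red_rack_slot1 between -0.005 and 0.005 m)) and angle between flywheel_3's own x axis and vertical between 2.112 and 2.712 rad and angle between flywheel_3's own z axis and vertical between 2 and 2.6 rad and ((horizontal distance between flywheel_2 and grey_rack_slot0 below 0.015 m and z of flywheel_2 in the frame of grey_rack_slot0 between -0.005 and 0.005 m) or (horizontal distance between flywheel_2 and grey_rack_slot1 below 0.015 m and z of flywheel_2 in the frame of grey_rack_slot1 between -0.005 and 0.005 m) or (horizontal distance between flywheel_2 and grey_rack_slot2 below 0.015 m and z of flywheel_2 in the frame of grey_rack_slot2 between -0.005 and 0.005 m)) and x of cover in the frame of stand between -0.015 and 0.015 m and y of cover in the frame of stand between -0.01 and 0.01 m and z of cover in the frame of stand between 0.006 and 0.014 m and angle between the x axis of cover and the x axis of stand, either way round below 0.15 rad and angle between cover's own z axis and vertical below 0.06 rad); the robot touches nothing.
It fails at once if the flask is moved more than 30 mm (distance of flask from where it was at the start of the episode above 0.03 m).
It fails at once if the phone is moved more than 30 mm (distance of phone from where it was at the start of the episode above 0.03 m).
It fails at once if the screwdriver is moved more than 30 mm (distance of screwdriver from where it was at the start of the episode above 0.03 m).
It fails at once if a flywheel falls onto the bench (height (world z) of any of flywheel_1, flywheel_2, flywheel_3 below 0.055 m).
It fails at once if a flywheel is dropped from over a centimetre on the roller stand, or pressed on it as hard (over 180 N) (contact force between any of flywheel_1, flywheel_2, flywheel_3 and stand above 180 N).
Of flywheel_1, flywheel_2, flywheel_3 only 2 to 3 are there at a start; the rules pass over those that are not, and their reading is None.
At some moment in a run one of cover may be knocked a few centimetres aside while the robot is not near it.
It also fails if it takes over 210 s, if anything falls off the work surface, if the arm or the gripper's body presses on something with over 40 N, if the wrist force passes 120 N, or if a joint passes its speed limit or range.

## Working session

There is one attempt and no reset: what is moved stays moved. The work goes in short steps, Python scripts to look and compute and a shell command to move; the robot and the scene stay as the last step left them, time stands still between calls to the robot, and variables do not carry over. Pictures are saved under pics/ and viewed, at most 14 in all, crops included, and the job is handed in when it is done.

```bash
mkdir -p pics; ls; cat > h.py <<'E'
import numpy as np, cv2
from station import ctrl, get_image, camera_model
from scipy.spatial.transform import Rotation as Rn
def snap(name, fn=None):
    o=ctrl.get_obs(); im=get_image(name)
    if fn: cv2.imwrite('pics/'+fn, im[:,:,::-1])
    return im,o
def cam(name,o=None):
    m=camera_model(name); f=210/np.tan(np.radians(m['vertical_fov'])/2)
    if name=='wrist':
        T=np.eye(4);T[:3,:3]=Rn.from_rotvec(o['tool_rot']).as_matrix();T[:3,3]=o['tool_pos']
        W=T@np.array(m['hand_eye']); R=W[:3,:3].T; t=-R@W[:3,3]
    else: R=np.array(m['R']);t=np.array(m['t'])
    return dict(f=f,cx=m['cx'],cy=m['cy'],k=m['k1'],R=R,t=t)
def proj(c,X):
    p=np.atleast_2d(X)@c['R'].T+c['t']; s=p[:,:2]/p[:,2:]; r2=(s**2).sum(1,keepdims=True)
    return s*(1+c['k']*r2)*c['f']+[c['cx'],c['cy']]
def ray(c,uv):
    d=(np.atleast_2d(uv).astype(float)-[c['cx'],c['cy']])/c['f']; s=d.copy()
    for _ in range(30): s=d/(1+c['k']*(s**2).sum(1,keepdims=True))
    return -c['R'].T@c['t'], np.c_[s,np.ones(len(s))]@c['R']
def onz(c,uv,z):
    C,d=ray(c,uv); return C+d*((z-C[2])/d[:,2])[:,None]
E
python3 - <<'E'
from h import *
snap('top','top0.png');snap('side','side0.png')
for n in('top','side'):
    c=cam(n);print(n,c['f'],c['k'],-c['R'].T@c['t'])
print(camera_model('wrist'),ctrl.grip_depth,ctrl.get_obs())
E
```

```text
pics
top 489.61164076301935 -0.1681018970476351 [ 0.30858465 -0.08430597  1.57357419]
side 464.63337318444906 -0.0007757085481853613 [0.08338999 0.84476307 0.89097585]
{'vertical_fov': 60.60592571187416, 'cx': 272.82708781226955, 'cy': 207.754845940425, 'k1': -0.05614687959239906, 'hand_eye': array([[ 5.71348044e-04, -9.49889159e-01, -3.12586404e-01,
         8.03040751e-02],
       [ 9.99999693e-01,  3.74832608e-04,  6.88764560e-04,
        -3.29865141e-04],
       [-5.37082411e-04, -3.12586702e-01,  9.49889081e-01,
        -1.76992498e-01],
       [ 0.00000000e+00,  0.00000000e+00,  0.00000000e+00,
         1.00000000e+00]])} 0.0187 {'t': 0.1, 'q': array([-1.26800576e+00,  5.32841165e-02,  1.61414830e+00, -4.06104412e-05,
        1.47601037e+00, -1.18974451e-01]), 'dq': array([-0.0012845 , -0.00084711, -0.00270721,  0.00182956,  0.00145017,
        0.00056441]), 'effort': array([ 1.07827407e-04, -3.94903851e+01, -3.71362782e+01, -1.03080063e-04,
        3.93295442e-03,  1.71600163e-05]), 'tool_pos': array([ 0.2556724 , -0.56962641,  0.1963952 ]), 'tool_rot': array([-3.07019641e+00, -6.57228495e-01,  3.29764078e-04]), 'contact_force': array([-0.17100237, -0.39461554,  0.2999364 ]), 'wrist_torque': array([-0.03576891,  0.01441489, -0.00984587]), 'grip_force': 0.0, 'opening': 0.08560991624019236}
```

View pics/top0.png

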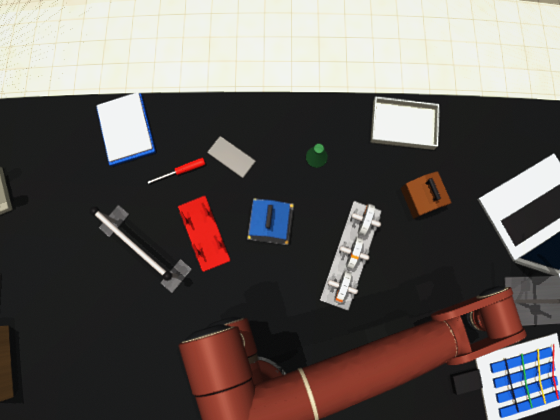

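View pics/side0.png

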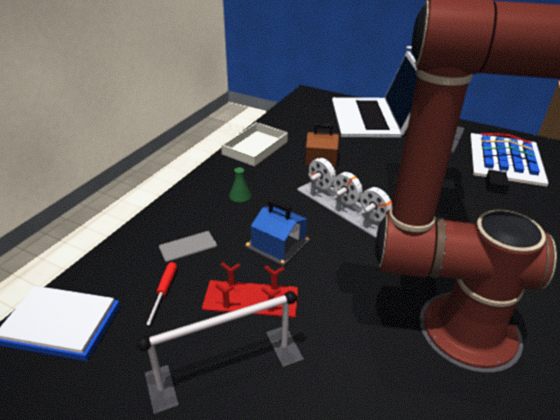

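```bash
cat > m1.py <<'E'
from h import *
im=cv2.imread('pics/top0.png'); c=cam('top'); hsv=cv2.cvtColor(im,cv2.COLOR_BGR2HSV)
def rect(mask,x0,x1,y0,y1,z,n):
    m=np.zeros_like(mask);m[y0:y1,x0:x1]=mask[y0:y1,x0:x1]
    cs,_=cv2.findContours(m,0,2);k=max(cs,key=cv2.contourArea)
    P=onz(c,k[:,0,:],z)[:,:2]
    r=cv2.minAreaRect((P*1000).astype(np.float32));b=cv2.boxPoints(r)
    e=b[1]-b[0],b[2]-b[1];L=max(e,key=np.linalg.norm)
    print(n,np.round(r[0],1),np.round(r[1],1),'long dir deg',round(np.degrees(np.arctan2(L[1],L[0])),1))
S=cv2.inRange(hsv,(0,150,120),(10,255,255))|cv2.inRange(hsv,(170,150,120),(180,255,255))
rect(S,170,240,190,280,.008,'red')
rect(cv2.inRange(hsv,(100,120,60),(125,255,255)),235,310,185,260,.086,'cover')
rect(cv2.inRange(hsv,(0,0,90),(180,60,255)),310,390,195,320,.008,'grey')
rect(cv2.inRange(hsv,(0,0,0),(180,255,50)),255,285,200,235,.143,'handle')
m=cv2.inRange(hsv,(0,0,150),(180,70,255));rect(m,90,180,200,285,.168,'rail')
cr=cv2.resize(im[185:325,235:395],None,fx=4.5,fy=4,interpolation=cv2.INTER_CUBIC);cv2.imwrite('pics/c1.png',cr)
print(onz(c,[[97,211],[169,275]],.16), onz(c,[[0,0],[280,210]],0))
E
python3 m1.py
```

```text
red [506.2 166.1] [232.1  98.2] long dir deg 22.5
cover [543.  -49.5] [117.1 117.3] long dir deg -6.7
grey [ 440.1 -316.5] [108.3 349.4] long dir deg -19.6
handle [587.2 -82. ] [ 3.  23.8] long dir deg -89.8
rail [456.4 360.4] [275.7  14.5] long dir deg 50.8
[[0.55038016 0.46760638 0.16      ]
 [0.36317143 0.23875125 0.16      ]] [[ 1.430635    1.04070082  0.        ]
 [ 0.58350658 -0.08187552  0.        ]]
```

View pics/c1.png

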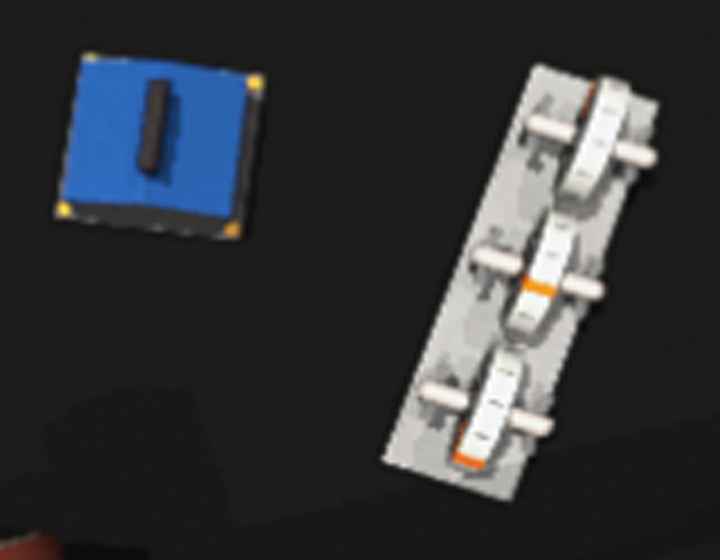

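```bash
cat >> h.py <<'E'
def goal(x,y,z,ydeg,o=None):
    """print tool-axis shift (mm) + turn about tool z so TCP -> xyz, pointing down, tool y along +-ydeg"""
    o=o or ctrl.get_obs(); R=Rn.from_rotvec(o['tool_rot']); M=R.as_matrix()
    d=M.T@(np.array([x,y,z])-o['tool_pos'])*1000
    a=np.degrees(np.arctan2(M[1,1],M[0,1])); best=(ydeg-a+90)%180-90
    yy=np.radians(a+best); Y=np.array([np.cos(yy),np.sin(yy),0]); Z=np.array([0,0,-1.]); X=np.cross(Y,Z)
    rv=(R.inv()*Rn.from_matrix(np.c_[X,Y,Z])).as_rotvec()
    print('t %.1f'%o['t'],'tcp',np.round(o['tool_pos'],4),'ydeg %.1f q6 %.2f'%(a,o['q'][5]),'\n shift mm',np.round(d,1),'turn rad',np.round(rv,4), 'open %.4f grip %.1f F'%(o['opening'],o['grip_force']),np.round(o['contact_force'],1))
E
python3 - <<'E'
from h import *
c=cam('top')
f=lambda l:[[235+a/4.5,185+b/4] for a,b in l]
P=onz(c,f([(90,57),(256,82),(232,230),(65,209)]),.010)[:,:2];print('stand corners',P.round(3),P.mean(0),np.linalg.norm(np.diff(P,axis=0),axis=1))
e=P[0]+P[1]-P[2]-P[3];print('xdir deg',np.degrees(np.arctan2(e[1],e[0])))
H=onz(c,f([(158,85),(147,170)]),.151)[:,:2];print('handle',H.mean(0),np.linalg.norm(H[0]-H[1]),np.degrees(np.arctan2(*(H[0]-H[1])[::-1])))
W=onz(c,f([(530,122),(655,157),(475,257),(603,291),(420,390),(552,427)]),.08)[:,:2]
for i in(0,2,4):
    d=W[i]-W[i+1];print('wheel',(W[i]+W[i+1])/2,np.linalg.norm(d),np.degrees(np.arctan2(d[1],d[0])))
h=H.mean(0);goal(h[0],h[1],.26,np.degrees(np.arctan2(*(H[0]-H[1])[::-1]))+90)
E
```

```text
stand corners [[ 0.617 -0.   ]
 [ 0.597 -0.12 ]
 [ 0.476 -0.103]
 [ 0.492  0.016]] [ 0.5455654  -0.05203107] [0.12179007 0.12190537 0.12041703]
xdir deg -7.772334597874602
handle [ 0.53658609 -0.04950084] 0.06370965111839103 -6.048172041740613
wheel [ 0.53935778 -0.35103063] 0.09060468936304346 72.47384991590778
wheel [ 0.43496221 -0.31171935] 0.09124600009877187 73.29772078292947
wheel [ 0.33263407 -0.27402427] 0.09353825678037275 72.40619601310071
t 0.1 tcp [ 0.2557 -0.5696  0.1964] ydeg -65.8 q6 -0.12 
 shift mm [ 469.2 -359.7  -62.9] turn rad [-1.800e-03  3.000e-04  5.273e-01] open 0.0856 grip 0.0 F [-0.2 -0.4  0.3]
```

```bash
python3 -m crank '[[29,-22,-10,0,0,0,1],[29,-22,-10,0,0,0,1],[29,-22,-10,0,0,0,1],[29,-22,-10,0,0,0,1],[29,-22,-10,0,0,0,1],[29,-22,-10,0,0,0,1],[29,-22,-3,0,0,0,1],[29,-22,0,0,0,0,1],[29,-22,0,0,0,0,1],[29,-22,0,0,0,0,1]]' && python3 -m crank '[[29,-22,0,0,0,0,1],[29,-22,0,0,0,0,1],[29,-22,0,0,0,0,1],[29,-22,0,0,0,0,1],[29,-22,0,0,0,0,1],[29,-22,0,0,0,0,1],[5,-8,0,0,0,0.09,1],[0,0,0,0,0,0.11,1],[0,0,0,0,0,0.11,1],[0,0,0,0,0,0.11,1]]' && python3 -m crank '[[0,0,0,0,0,0.108,1],[0,0,0,0,0,0,1],[0,0,0,0,0,0,1],[0,0,0,0,0,0,1],[0,0,0,0,0,0,1],[0,0,0,0,0,0,1],[0,0,0,0,0,0,1],[0,0,0,0,0,0,1],[0,0,0,0,0,0,1],[0,0,0,0,0,0,1]]'
python3 - <<'E'
from h import *
goal(.5366,-.0495,.26,84); snap('wrist','w1.png')
E
```

```text
t: 0.93
tool_pos: [0.4307, -0.249, 0.2602]
tool_rot: [-3.072, -0.657, -0.0]
contact_force: [0.8, -0.0, -1.1]
opening: 0.0854
grip_force: 0.0
t: 1.77
tool_pos: [0.5362, -0.0491, 0.2598]
tool_rot: [-3.141, 0.004, 0.002]
contact_force: [0.6, 0.4, 0.0]
opening: 0.0856
grip_force: 0.0
t: 2.6
tool_pos: [0.5364, -0.0498, 0.2605]
tool_rot: [3.137, -0.166, 0.0]
contact_force: [0.5, 0.3, -1.1]
opening: 0.0854
grip_force: 0.0
t 2.6 tcp [ 0.5364 -0.0498  0.2605] ydeg -96.1 q6 1.45 
 shift mm [ 0.2 -0.3  0.5] turn rad [-0.     -0.     -0.0013] open 0.0854 grip 0.0 F [ 0.5  0.3 -1.1]
```

View pics/w1.png

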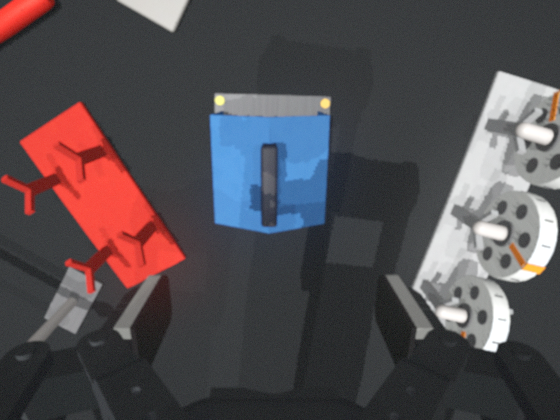

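```bash
python3 - <<'E'
from h import *
o=ctrl.get_obs();c=cam('wrist',o)
D=onz(c,[[219,101],[325,103]],.010)[:,:2];e=D[0]-D[1];print(D,np.linalg.norm(e),np.degrees(np.arctan2(e[1],e[0])))
im=cv2.imread('pics/w1.png')
m=cv2.inRange(im,(0,0,0),(60,60,60));m[:, :250]=0;m[:,290:]=0;m[:138]=0;m[232:]=0
k=max(cv2.findContours(m,0,2)[0],key=cv2.contourArea);r=cv2.minAreaRect(k);print(r)
for uv,z in(([[269,146],[269,222]],.151),([[269,146],[269,227]],.143)):
    H=onz(c,uv,z)[:,:2];d=H[0]-H[1];print(H.mean(0),np.linalg.norm(d),np.degrees(np.arctan2(d[1],d[0])))
n=np.array([e[1],-e[0]])/np.linalg.norm(e); n=n if n[0]>0 else -n
print('stand centre', D.mean(0)-n*.0605)
E
```

```text
[[ 0.61104723  0.00440322]
 [ 0.59599634 -0.11640525]] 0.1217424137465225 82.89840904311919Traceback (most recent call last):
  File "<stdin>", line 6, in <module>
ValueError: max() iterable argument is empty
```

```bash
python3 - <<'E'
from h import *
o=ctrl.get_obs();c=cam('wrist',o)
im=cv2.imread('pics/w1.png').astype(int)
m=((im.max(2)<95)&(im[:,:,0]-im[:,:,2]<25)).astype(np.uint8);m[:, :252]=0;m[:,288:]=0;m[:138]=0;m[230:]=0
k=max(cv2.findContours(m,0,2)[0],key=cv2.contourArea);print(cv2.minAreaRect(k),cv2.boundingRect(k))
for uv,z in(([[269,144],[269,222]],.151),([[269,144],[269,227]],.143)):
    H=onz(c,uv,z)[:,:2];d=H[0]-H[1];print(H.mean(0),np.linalg.norm(d),np.degrees(np.arctan2(d[1],d[0])))
n=np.array([.9923,-.1236])
print('stand centre', np.array([.60352,-.0560])-n*.0605)
E
```

```text
((269.0, 185.0), (80.0, 14.0), 90.0) (262, 145, 15, 81)
[ 0.54290276 -0.04719119] 0.06606303871748367 -6.234577322738682
[ 0.53853118 -0.04663875] 0.07259248249527482 -6.235057473308326
stand centre [ 0.54348585 -0.0485222 ]
```

```bash
python3 -m crank '[[4.3,-3.3,15,0,0,0,1],[0,0,20,0,0,0,1],[0,0,20,0,0,0,1],[0,0,20,0,0,0,1],[0,0,20,0,0,0,1],[0,0,20,0,0,0,1],[0,0,13,0,0,0,1],[0,0,8,0,0,0,0],[0,0,0,0,0,0,-0.3],[0,0,0,0,0,0,-1]]' 60 && python3 -m crank '[[0,0,0,0,0,0,-1],[0,0,0,0,0,0,-1],[0,0,0,0,0,0,-1],[0,0,0,0,0,0,-1],[0,0,0,0,0,0,-1],[0,0,0,0,0,0,-1],[0,0,0,0,0,0,-1],[0,0,-3,0,0,0,-1],[0,0,-3,0,0,0,-1],[0,0,-4,0,0,0,-1]]'
python3 - <<'E'
from h import *
goal(.541,-.047,.124,84)
c=cam('top');print(onz(c,[[97,211],[169,275]],.16))
E
```

```text
t: 3.48
tool_pos: [0.5412, -0.0469, 0.1249]
tool_rot: [3.137, -0.167, 0.0]
contact_force: [0.1, 0.3, 0.1]
opening: 0.0518
grip_force: 0.0
t: 4.32
tool_pos: [0.5409, -0.0469, 0.1347]
tool_rot: [-3.137, 0.167, 0.0]
contact_force: [0.4, 0.7, 0.5]
opening: -0.0
grip_force: 0.0
t 4.3 tcp [ 0.5409 -0.0469  0.1347] ydeg -96.1 q6 1.45 
 shift mm [ 0.1  0.1 10.7] turn rad [-0.      0.0003 -0.0015] open -0.0000 grip 0.0 F [0.4 0.7 0.5]
[[0.55038016 0.46760638 0.16      ]
 [0.36317143 0.23875125 0.16      ]]
```

```bash
python3 -m crank '[[0,0,-10,0,0,0,-1],[0,0,-20,0,0,0,0],[0,0,-20,0,0,0,1],[0,0,-20,0,0,0,1],[0,0,-20,0,0,0,1],[0,0,-20,0,0,0,1],[0,0,-16,0,0,0,1],[0,0,0,0,0,0,1],[0,0,0,0,0,0,1],[0,0,0,0,0,0,1]]'
python3 - <<'E'
from h import *
goal(.541,-.047,.26,84); snap('wrist','w2.png');a,_=snap('side');b,_=snap('top')
cv2.imwrite('pics/w2b.png',np.hstack([cv2.resize(a[180:280,220:340],(480,400)),cv2.resize(b[180:270,230:320],(320,400))])[:,:,::-1])
E
```

```text
t: 5.15
tool_pos: [0.5406, -0.0468, 0.2597]
tool_rot: [-3.137, 0.167, 0.002]
contact_force: [-0.5, 0.2, -0.1]
opening: 0.0853
grip_force: 0.0
t 5.2 tcp [ 0.5406 -0.0468  0.2597] ydeg -96.1 q6 1.45 
 shift mm [ 0.4  0.1 -0.3] turn rad [-0.0001  0.0011 -0.0015] open 0.0853 grip 0.0 F [-0.5  0.2 -0.1]
```

View pics/w2.png

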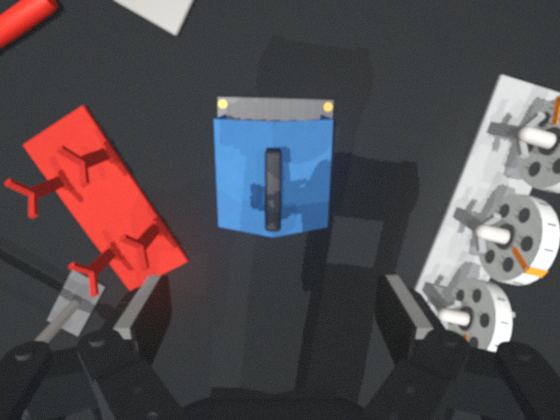

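View pics/w2b.png

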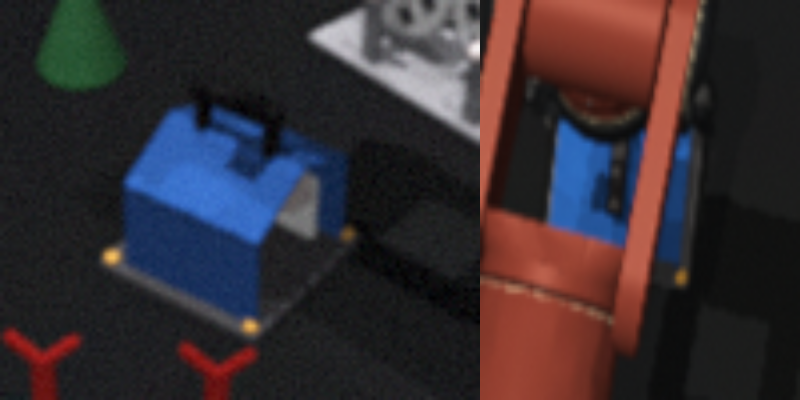

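```bash
python3 - <<'E'
from h import *
o=ctrl.get_obs()
def tri(L):
    A=np.zeros((3,3));b=np.zeros(3)
    for c,uv in L:
        C,d=ray(c,[uv]);d=d[0]/np.linalg.norm(d[0]);P=np.eye(3)-np.outer(d,d);A+=P;b+=P@C
    X=np.linalg.solve(A,b);return X.round(4),[np.round(proj(c,X)[0]-uv,1) for c,uv in L]
w=cam('wrist',o);s=cam('side');t=cam('top')
print(tri([(w,[273,189]),(s,[280,206.75])]))
print(tri([(t,[268.8,216.2]),(s,[280,206.75])]))
X=np.array([[.541,-.047,.143],[.541,-.047,.113],[.541,-.047,.165]]);print(proj(w,X),proj(s,X),proj(t,X))
E
```

```text
(array([ 0.5385, -0.047 ,  0.1378]), [array([0.5, 0.6]), array([-0.2,  0.1])])
(array([ 0.5399, -0.0492,  0.1363]), [array([0.1, 0.3]), array([-0.3, -0.1])])
[[273.19358126 188.37204215]
 [273.14430515 179.79573656]
 [273.23603749 195.76565342]] [[278.96875211 205.00984577]
 [278.82969952 213.81405704]
 [279.07331711 198.38923938]] [[268.12201086 215.78869371]
 [268.36823209 217.38232196]
 [267.93500028 214.57807842]]
```

```bash
python3 -m crank '[[0,0,15,0,0,0,1],[0,0,20,0,0,0,1],[0,0,20,0,0,0,1],[0,0,20,0,0,0,1],[0,0,20,0,0,0,1],[0,0,20,0,0,0,1],[0,0,13,0,0,0,1],[0,0,10,0,0,0,1],[0,0,0,0,0,0,1],[0,0,0,0,0,0,1]]' 60 && python3 -m crank '[[0,0,0,0,0,0,-1],[0,0,0,0,0,0,-1],[0,0,0,0,0,0,-1],[0,0,0,0,0,0,-1],[0,0,0,0,0,0,-1],[0,0,0,0,0,0,-1],[0,0,0,0,0,0,-1],[0,0,0,0,0,0,-1],[0,0,0,0,0,0,-1],[0,0,0,0,0,0,-1]]'
python3 - <<'E'
from h import *
goal(.541,-.047,.26,84); a,_=snap('wrist');b,_=snap('side')
cv2.imwrite('pics/w3.png',np.hstack([cv2.resize(a,(400,300)),cv2.resize(b[150:300,200:360],(320,300))])[:,:,::-1])
E
```

```text
t: 6.13
tool_pos: [0.5409, -0.0469, 0.1223]
tool_rot: [-3.137, 0.167, 0.001]
contact_force: [-0.3, -0.3, -0.2]
opening: 0.0858
grip_force: 0.0
t: 6.97
tool_pos: [0.541, -0.0469, 0.1224]
tool_rot: [-3.137, 0.167, 0.0]
contact_force: [0.5, 0.2, 1.0]
opening: 0.0
grip_force: 0.0
t 7.0 tcp [ 0.541  -0.0469  0.1224] ydeg -96.1 q6 1.45 
 shift mm [ 0.000e+00  1.000e-01 -1.376e+02] turn rad [-0.      0.0002 -0.0015] open 0.0000 grip 0.0 F [0.5 0.2 1. ]
```

View pics/w3.png

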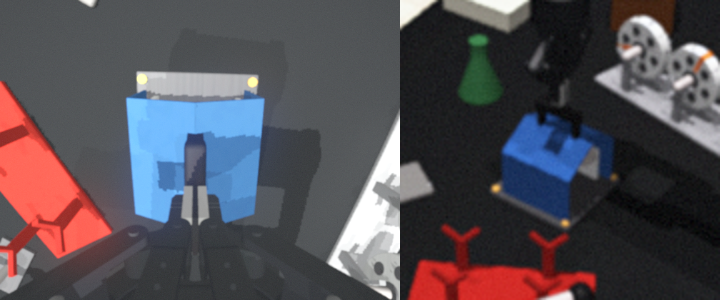

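```bash
python3 - <<'E'
from h import *
o=ctrl.get_obs();w=cam('wrist',o);s=cam('side')
p=o['tool_pos'];u=np.array([.994,-.107,0])
for n,X in(('tcp',p),('grasp',p+[0,0,.0187]),('bar far top',p*[1,1,0]+u*.035+[0,0,.151]),('bar near top',p*[1,1,0]-u*.035+[0,0,.151])): print(n,proj(w,X)*[400/560,300/420],(proj(s,X)-[200,150])*2)
a,_=snap('wrist');cv2.imwrite('pics/w4.png',cv2.resize(a[150:420,170:380],(630,600)[::1],interpolation=cv2.INTER_CUBIC)[:,:,::-1])
E
```

```text
tcp [[195.16231232 176.0661936 ]] [[157.73966809 122.13985117]]
grasp [[195.214981   187.38355581]] [[157.91359816 111.12367847]]
bar far top [[195.36336197 142.61026487]] [[136.59238502  96.50664079]]
bar near top [[195.14449152 239.08699985]] [[179.95267829 114.2252264 ]]
```

View pics/w4.png

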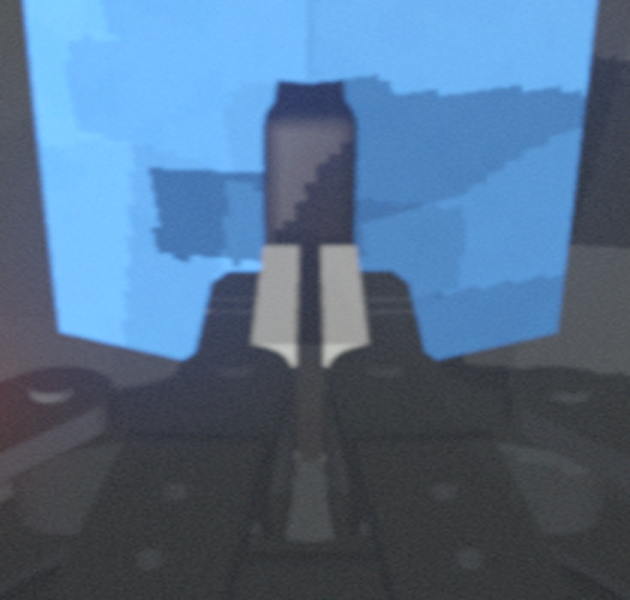

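```bash
python3 -m crank '[[0,0,1,0,0,0,-1],[0,0,1,0,0,0,-1],[0,0,1,0,0,0,-1],[0,0,0,0,0,0,-1],[0,0,0,0,0,0,-1],[0,0,0,0,0,0,-1],[0,0,0,0,0,0,-1],[0,0,0,0,0,0,-1],[0,0,0,0,0,0,-1],[0,0,0,0,0,0,-1]]'
```

```text
t: 7.95
tool_pos: [0.541, -0.0469, 0.1195]
tool_rot: [3.137, -0.167, 0.0]
contact_force: [0.1, -0.3, -0.4]
opening: -0.0001
grip_force: 0.0
```

```bash
python3 -m crank '[[0,0,1,0,0,0,-1],[0,0,1,0,0,0,-1],[0,0,1,0,0,0,-1],[0,0,1,0,0,0,-1],[0,0,0,0,0,0,-1],[0,0,0,0,0,0,-1],[0,0,0,0,0,0,-1],[0,0,0,0,0,0,-1],[0,0,0,0,0,0,-1],[0,0,0,0,0,0,-1]]'
```

```text
t: 8.78
tool_pos: [0.5415, -0.047, 0.1173]
tool_rot: [3.137, -0.167, 0.001]
contact_force: [-3.8, -0.0, 7.4]
opening: 0.0002
grip_force: 3.7
```

```bash
python3 -m crank '[[0,0,-10,0,0,0,-1],[0,0,-10,0,0,0,0],[0,0,-10,0,0,0,1],[0,0,0,0,0,0,1],[0,0,0,0,0,0,1],[0,0,0,0,0,0,1],[0,0,10,0,0,0,1],[0,0,10,0,0,0,1],[0,0,10,0,0,0,1],[0,0,0,0,0,0,1]]' 20 && python3 -m crank '[[0,0,5,0,0,0,1],[0,0,5,0,0,0,1],[0,0,5,0,0,0,1],[0,0,3,0,0,0,1],[0,0,0,0,0,0,1],[0,0,0,0,0,0,1],[0,0,0,0,0,0,1],[0,0,0,0,0,0,1],[0,0,0,0,0,0,1],[0,0,0,0,0,0,1]]'
```

```text
t: 9.62
tool_pos: [0.5384, -0.0464, 0.1112]
tool_rot: [-3.136, 0.167, 0.011]
contact_force: [-0.9, 0.8, -0.8]
opening: 0.0851
grip_force: 0.0
t: 10.45
tool_pos: [0.5412, -0.047, 0.0978]
tool_rot: [3.137, -0.167, 0.001]
contact_force: [0.2, 0.5, -1.0]
opening: 0.0849
grip_force: 0.0
```

```bash
python3 -m crank '[[0,0,0,0,0,0,0],[0,0,0,0,0,0,0],[0,0,0,0,0,0,-0.3],[0,0,0,0,0,0,-0.3],[0,0,0,0,0,0,-1],[0,0,0,0,0,0,-1],[0,0,0,0,0,0,-1],[0,0,0,0,0,0,-1],[0,0,0,0,0,0,-1],[0,0,0,0,0,0,-1]]' 20
python3 - <<'E'
from h import *
goal(.541,-.047,.26,84); a,_=snap('wrist');b,_=snap('side')
cv2.imwrite('pics/w5.png',np.hstack([cv2.resize(a[150:420,170:380],(390,500)),cv2.resize(b[170:270,230:310],(400,500),interpolation=2)])[:,:,::-1])
E
```

```text
t: 11.28
tool_pos: [0.5411, -0.0469, 0.0976]
tool_rot: [-3.137, 0.167, -0.0]
contact_force: [0.5, 0.3, 0.9]
opening: 0.0134
grip_force: 22.6
t 11.3 tcp [ 0.5411 -0.0469  0.0976] ydeg -96.1 q6 1.45 
 shift mm [-1.000e-01  1.000e-01 -1.624e+02] turn rad [-0.0001 -0.0002 -0.0015] open 0.0134 grip 22.6 F [0.5 0.3 0.9]
```

View pics/w5.png

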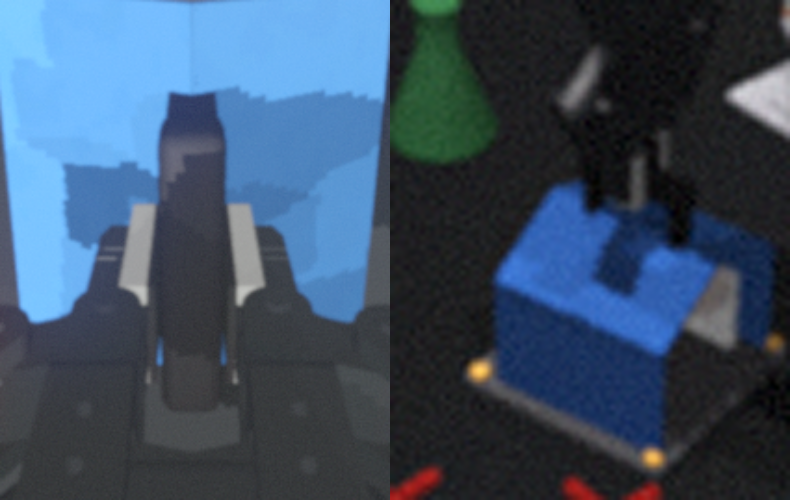

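```bash
python3 -m crank '[[0,0,0,0,0,0,-0.3],[0,0,0,0,0,0,-0.3],[0,0,3,0,0,0,-0.3],[0,0,3,0,0,0,-0.3],[0,0,0,0,0,0,-1],[0,0,0,0,0,0,-1],[0,0,0,0,0,0,-1],[0,0,0,0,0,0,-1],[0,0,0,0,0,0,-1],[0,0,0,0,0,0,-1]]' 60
python3 - <<'E'
from h import *
goal(.457,.353,.285,140.7); s=cam('side');t=cam('top')
print(onz(s,[[143,343],[291,298]],.16),onz(t,[[97,211],[169,275]],.16))
# refine rail ends/axis in top0: white bar mask
im=cv2.imread('pics/top0.png');m=im.min(2)>140;m[:200]=0;m[290:]=0;m[:,:90]=0;m[:,180:]=0
v,u=np.nonzero(m);P=onz(t,np.c_[u,v],.166)[:,:2];l=cv2.fitLine(P.astype(np.float32),cv2.DIST_HUBER,0,.01,.01).ravel();q=(P-l[2:])@l[:2];print(l[2:]+l[:2]*(q.min()+q.max())/2,q.ptp() if hasattr(q,'ptp') else np.ptp(q),np.degrees(np.arctan2(l[1],l[0])))
im=cv2.imread('pics/side0.png');m=im.min(2)>120;m[:285]=0;m[355:]=0;m[:,:147]=0;m[:,288:]=0
m&=np.abs(np.mgrid[:420,:560][0]-(343-(np.mgrid[:420,:560][1]-143)*45/148))<12
v,u=np.nonzero(m);P=onz(s,np.c_[u,v],.163)[:,:2];l=cv2.fitLine(P.astype(np.float32),cv2.DIST_HUBER,0,.01,.01).ravel();q=(P-l[2:])@l[:2];print(l[2:]+l[:2]*(q.min()+q.max())/2,np.ptp(q),np.degrees(np.arctan2(l[1],l[0])))
E
```

```text
t: 12.22
tool_pos: [0.5407, -0.0468, 0.0911]
tool_rot: [-3.137, 0.167, 0.001]
contact_force: [0.5, 0.1, -2.3]
opening: 0.0128
grip_force: 60.0
t 12.2 tcp [ 0.5407 -0.0468  0.0911] ydeg -96.1 q6 1.45 
 shift mm [-125.7 -388.7 -193.8] turn rad [-4.00e-04  6.00e-04 -9.91e-01] open 0.0128 grip 60.0 F [ 0.5  0.1 -2.3]
[[0.5532346  0.47917739 0.16      ]
 [0.3584574  0.2472893  0.16      ]] [[0.55038016 0.46760638 0.16      ]
 [0.36317143 0.23875125 0.16      ]]
[0.45660605 0.36099438] 0.27606892303695363 50.68674
[0.45571485 0.36231151] 0.2802726779482623 50.72291
```

```bash
python3 -m crank '[[0,0,-5,0,0,0,-1],[0,0,-10,0,0,0,-1],[0,0,-20,0,0,0,-1],[0,0,-25,0,0,0,-1],[0,0,-25,0,0,0,-1],[0,0,-25,0,0,0,-1],[0,0,-25,0,0,0,-1],[0,0,-25,0,0,0,-1],[0,0,-25,0,0,0,-1],[0,0,-10,0,0,0,-1]]' && python3 -m crank '[[-8,-25,0,0,0,0,-1],[-8,-25,0,0,0,0,-1],[-8,-25,0,0,0,0,-1],[-8,-25,0,0,0,0,-1],[-8,-25,0,0,0,0,-1],[-8,-25,0,0,0,0,-1],[-8,-25,0,0,0,0,-1],[-8,-25,0,0,0,0,-1],[-8,-25,0,0,0,0,-1],[-8,-25,0,0,0,0,-1]]' && python3 -m crank '[[-8,-25,0,0,0,0,-1],[-8,-25,0,0,0,0,-1],[-8,-25,0,0,0,0,-1],[-8,-25,0,0,0,0,-1],[-8,-25,0,0,0,0,-1],[-8,-22,0,0,0,0,-1],[0,0,0,0,0,-0.09,-1],[0,0,0,0,0,-0.1,-1],[0,0,0,0,0,-0.1,-1],[0,0,0,0,0,-0.1,-1]]' && python3 -m crank '[[0,0,0,0,0,-0.1,-1],[0,0,0,0,0,-0.1,-1],[0,0,0,0,0,-0.1,-1],[0,0,0,0,0,-0.1,-1],[0,0,0,0,0,-0.1,-1],[0,0,0,0,0,-0.1,-1],[0,0,0,0,0,0,-1],[0,0,0,0,0,0,-1],[0,0,0,0,0,0,-1],[0,0,0,0,0,0,-1]]'
python3 - <<'E'
from h import *
goal(.456,.3615,.151,140.7); a,_=snap('wrist');b,_=snap('side')
cv2.imwrite('pics/w6.png',np.hstack([cv2.resize(a,(400,300)),cv2.resize(b[180:420,80:400],(400,300))])[:,:,::-1])
E
```

```text
t: 13.05
tool_pos: [0.5426, -0.0473, 0.2924]
tool_rot: [3.136, -0.167, 0.012]
contact_force: [0.7, -0.3, -1.2]
opening: 0.0131
grip_force: 60.2
t: 13.88
tool_pos: [0.4873, 0.2113, 0.2864]
tool_rot: [3.137, -0.167, -0.0]
contact_force: [-0.2, 0.4, -1.2]
opening: 0.0129
grip_force: 60.1
t: 14.72
tool_pos: [0.4554, 0.3616, 0.2861]
tool_rot: [3.108, 0.453, -0.001]
contact_force: [0.0, -0.7, -3.1]
opening: 0.013
grip_force: 60.1
t: 15.55
tool_pos: [0.4558, 0.3614, 0.2864]
tool_rot: [2.841, 1.341, -0.0]
contact_force: [0.3, -0.0, -3.1]
opening: 0.0129
grip_force: 60.1
t 15.6 tcp [0.4558 0.3614 0.2864] ydeg -39.4 q6 1.23 
 shift mm [3.000e-01 1.000e-01 1.354e+02] turn rad [-0.0001  0.0002 -0.0025] open 0.0129 grip 60.1 F [ 0.3 -0.  -3.1]
```

View pics/w6.png

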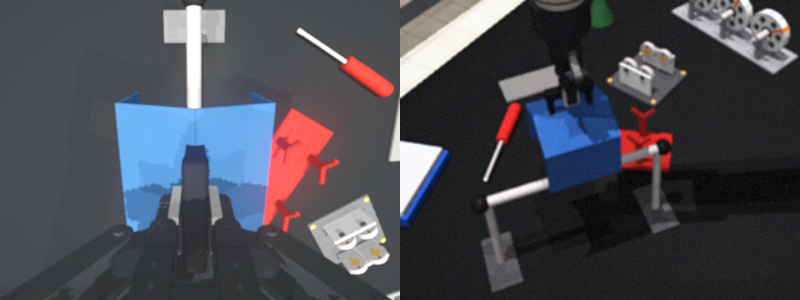

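```bash
python3 -m crank '[[0,0,15,0,0,0,-1],[0,0,20,0,0,0,-1],[0,0,20,0,0,0,-1],[0,0,20,0,0,0,-1],[0,0,20,0,0,0,-1],[0,0,12,0,0,0,-1],[0,0,10,0,0,0,-1],[0,0,6,0,0,0,-1],[0,0,4,0,0,0,-1],[0,0,3,0,0,0,-1]]' && python3 -m crank '[[0,0,1,0,0,0,-1],[0,0,1,0,0,0,-1],[0,0,1,0,0,0,-1],[0,0,1,0,0,0,-1],[0,0,0,0,0,0,-1],[0,0,0,0,0,0,-1],[0,0,0,0,0,0,-1],[0,0,0,0,0,0,-1],[0,0,0,0,0,0,-1],[0,0,0,0,0,0,-1]]'
```

```text
t: 16.48
tool_pos: [0.4562, 0.3616, 0.1568]
tool_rot: [-2.84, -1.343, -0.002]
contact_force: [0.2, -0.2, -2.2]
opening: 0.0128
grip_force: 60.0
t: 17.32
tool_pos: [0.4558, 0.3614, 0.1525]
tool_rot: [2.84, 1.344, 0.0]
contact_force: [0.6, -0.5, -2.9]
opening: 0.0126
grip_force: 60.0
```

```bash
python3 -m crank '[[0,0,1,0,0,0,-1],[0,0,0.5,0,0,0,-1],[0,0,0.5,0,0,0,-1],[0,0,0,0,0,0,-1],[0,0,0,0,0,0,-1],[0,0,0,0,0,0,-1],[0,0,0,0,0,0,-1],[0,0,0,0,0,0,-1],[0,0,0,0,0,0,-1],[0,0,0,0,0,0,-1]]'
```

```text
t: 18.15
tool_pos: [0.4559, 0.3615, 0.1508]
tool_rot: [-2.84, -1.343, -0.0]
contact_force: [-2.3, -1.0, 2.1]
opening: 0.0129
grip_force: 60.7
```

```bash
python3 -m crank '[[0,0,0,0,0,0,-0.6],[0,0,0,0,0,0,-0.6],[0,0,0,0,0,0,-0.5],[0,0,0,0,0,0,-0.3],[0,0,0,0,0,0,0],[0,0,0,0,0,0,0.3],[0,0,0,0,0,0,0.3],[0,0,-5,0,0,0,0.3],[0,0,-15,0,0,0,0.3],[0,0,-20,0,0,0,0.3]]' 20 && python3 -m crank '[[0,0,-25,0,0,0,1],[0,0,-25,0,0,0,1],[0,0,-25,0,0,0,1],[0,0,-25,0,0,0,1],[0,0,0,0,0,0,1],[0,0,0,0,0,0,1],[0,0,0,0,0,0,1],[0,0,0,0,0,0,1],[0,0,0,0,0,0,1],[0,0,0,0,0,0,1]]'
python3 - <<'E'
from h import *
o=ctrl.get_obs();a,_=snap('wrist','wr6.png');c=cam('wrist',o)
hs=cv2.cvtColor(a,cv2.COLOR_RGB2HSV);m=cv2.inRange(hs,(100,100,60),(125,255,255));k=max(cv2.findContours(m,0,2)[0],key=cv2.contourArea);r=cv2.minAreaRect(k);print(r)
s,_=snap('side');cv2.imwrite('pics/s6.png',s[:,:,::-1])
u=np.array([np.cos(np.radians(50.7)),np.sin(np.radians(50.7)),0]);hc=np.array([.4558,.3615,.203])
print('pred handle ends',proj(c,np.array([hc+u*.035,hc-u*.035,hc])+[0,0,.008]))
# wheels from top0 done; side crop of cover
cv2.imwrite('pics/v9.png',np.hstack([cv2.resize(a,(400,300)),cv2.resize(s[180:420,80:400],(400,300))])[:,:,::-1])
goal(.435,-.312,.25,72.7)
E
```

```text
t: 18.98
tool_pos: [0.4546, 0.3607, 0.189]
tool_rot: [2.839, 1.343, -0.007]
contact_force: [-0.2, -0.2, -0.5]
opening: 0.0555
grip_force: 0.0
t: 19.82
tool_pos: [0.4553, 0.3611, 0.2889]
tool_rot: [2.84, 1.343, -0.004]
contact_force: [-0.3, 0.3, -0.6]
opening: 0.0854
grip_force: 0.0
((271.021728515625, 181.25460815429688), (131.71505737304688, 131.12855529785156), 89.44908905029297)
pred handle ends [[273.19695345 155.45023963]
 [273.21469272 245.37597305]
 [273.20652043 202.25182285]]
t 19.9 tcp [0.4555 0.3612 0.2896] ydeg -39.4 q6 1.23 
 shift mm [-533.5  411.1   40.1] turn rad [4.0000e-04 1.6000e-03 1.1858e+00] open 0.0853 grip 0.0 F [-0.5 -0.2  1. ]
```

View pics/v9.png

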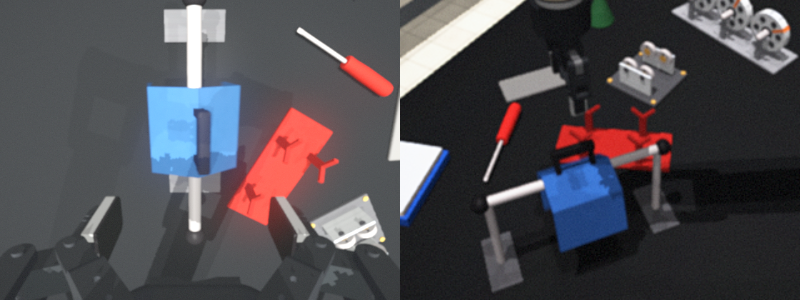

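```bash
cat >> h.py <<'E'
def tri(L):
    A=np.zeros((3,3));b=np.zeros(3)
    for c,uv in L:
        C,d=ray(c,[uv]);d=d[0]/np.linalg.norm(d[0]);P=np.eye(3)-np.outer(d,d);A+=P;b+=P@C
    X=np.linalg.solve(A,b);return X.round(4),[np.round(proj(c,X)[0]-uv,1) for c,uv in L]
E
python3 - <<'E'
from h import *
def hand(im):
    h=cv2.cvtColor(im,cv2.COLOR_RGB2HSV);m=cv2.inRange(h,(100,110,60),(125,255,255))
    m[:100]=0
    k=max(cv2.findContours(m,0,2)[0],key=cv2.contourArea);r=cv2.minAreaRect(k);return r,m
a,o=snap('wrist');w=cam('wrist',o);s=cam('side');b,_=snap('side')
print('t',o['t'],hand(a)[0],hand(b)[0])
a0=cv2.imread('pics/wr6.png')[:,:,::-1];d=np.abs(a.astype(int)-a0).max(2);print('moved px',(d[120:280,180:350]>40).sum())
E1=tri([(w,[284,157]),(s,[205.6,305.6])]);E2=tri([(w,[287,238]),(s,[233.6,297.6])]);print(E1,E2)
mid=np.array([.456,.3615]);u=np.array([np.cos(np.radians(50.7)),np.sin(np.radians(50.7))]);n=np.array([-u[1],u[0]])
for e in(E1,E2):
    print('along',(e[0][:2]-mid)@u,'across',(e[0][:2]-mid)@n)
cv2.imwrite('pics/v10.png',cv2.resize(a[100:300,180:380],(600,600),interpolation=2)[:,:,::-1])
E
```

```text
t 19.9167 ((256.1394348144531, 181.5417938232422), (131.75633239746094, 138.17092895507812), 88.8655776977539) ((227.90000915527344, 342.6999816894531), (64.51045989990234, 65.14291381835938), 71.56504821777344)
moved px 6191
(array([0.4806, 0.3788, 0.2009]), [array([0.1, 4.2]), array([-1.5,  0.7])]) (array([0.4436, 0.3294, 0.1982]), [array([-0.4, -2. ]), array([ 0.6, -0.5])])
along 0.028968605094906327 across -0.008078980062815416
along -0.03269419355280245 across -0.010735907410735643
```

View pics/v10.png

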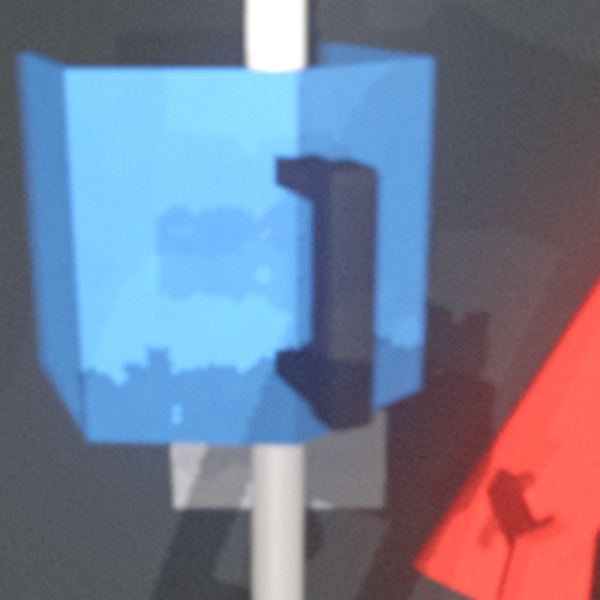

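```bash
python3 -m crank '[[0,0,0,0,0,0,1],[0,0,0,0,0,0,1],[0,0,0,0,0,0,1],[0,0,0,0,0,0,1],[0,0,0,0,0,0,1],[0,0,0,0,0,0,1],[0,0,0,0,0,0,1],[0,0,0,0,0,0,1],[0,0,0,0,0,0,1],[0,0,0,0,0,0,1]]' >/dev/null&& python3 -m crank '[[0,0,0,0,0,0,1],[0,0,0,0,0,0,1],[0,0,0,0,0,0,1],[0,0,0,0,0,0,1],[0,0,0,0,0,0,1],[0,0,0,0,0,0,1],[0,0,0,0,0,0,1],[0,0,0,0,0,0,1],[0,0,0,0,0,0,1],[0,0,0,0,0,0,1]]' >/dev/null
cat > sw.py <<'E'
from h import *
for i in range(6):
    a,o=snap('wrist');h=cv2.cvtColor(a,cv2.COLOR_RGB2HSV);m=cv2.inRange(h,(100,110,60),(125,255,255));m[:100]=0
    k=max(cv2.findContours(m,0,2)[0],key=cv2.contourArea);print(o['t'],np.round(cv2.minAreaRect(k)[0],1),cv2.boundingRect(k))
E
python3 sw.py
```

```text
21.6833 [271.5 181.8] (206, 116, 131, 132)
21.7333 [272.1 181.8] (206, 116, 132, 132)
21.7833 [271.6 181.8] (206, 116, 131, 132)
21.8333 [271.  181.8] (206, 116, 130, 132)
21.8833 [270.1 181.5] (204, 115, 131, 133)
21.9333 [266.7 181.5] (200, 115, 132, 133)
```

```bash
python3 -m crank '[[-26.7,20.6,0,0,0,0,1],[-26.7,20.6,0,0,0,0,1],[-26.7,20.6,0,0,0,0,1],[-26.7,20.6,0,0,0,0,1],[-26.7,20.6,0,0,0,0,1],[-26.7,20.6,0,0,0,0,1],[-26.7,20.6,0,0,0,0,1],[-26.7,20.6,0,0,0,0,1],[-26.7,20.6,0,0,0,0,1],[-26.7,20.6,0,0,0,0,1]]' >/dev/null && python3 -m crank '[[-26.7,20.6,0,0,0,0,1],[-26.7,20.6,0,0,0,0,1],[-26.7,20.6,0,0,0,0,1],[-26.7,20.6,0,0,0,0,1],[-26.7,20.6,0,0,0,0,1],[-26.7,20.6,0,0,0,0,1],[-26.7,20.6,0,0,0,0,1],[-26.7,20.6,0,0,0,0,1],[-26.7,20.6,0,0,0,0,1],[-26.7,20.6,0,0,0,0,1]]' && python3 -m crank '[[0,0,0,0,0,0.1,1],[0,0,0,0,0,0.11,1],[0,0,0,0,0,0.11,1],[0,0,0,0,0,0.11,1],[0,0,0,0,0,0.11,1],[0,0,0,0,0,0.11,1],[0,0,0,0,0,0.11,1],[0,0,0,0,0,0.11,1],[0,0,0,0,0,0.11,1],[0,0,0,0,0,0.11,1]]' && python3 -m crank '[[0,0,0,0,0,0.096,1],[0,0,0,0,0,0,1],[0,0,0,0,0,0,1],[0,0,0,0,0,0,1],[0,0,0,0,0,0,1],[0,0,0,0,0,0,1],[0,0,0,0,0,0,1],[0,0,0,0,0,0,1],[0,0,0,0,0,0,1],[0,0,0,0,0,0,1]]'
python3 - <<'E'
from h import *
goal(.435,-.312,.25,72.7); snap('wrist','w7.png')
E
```

```text
t: 23.65
tool_pos: [0.4353, -0.3145, 0.2906]
tool_rot: [2.84, 1.343, 0.0]
contact_force: [1.5, 0.3, -0.3]
opening: 0.0854
grip_force: 0.0
t: 24.48
tool_pos: [0.4357, -0.3128, 0.2906]
tool_rot: [3.124, -0.332, 0.0]
contact_force: [0.6, -0.1, 0.1]
opening: 0.0854
grip_force: 0.0
t: 25.32
tool_pos: [0.4357, -0.3127, 0.2905]
tool_rot: [3.106, -0.473, 0.0]
contact_force: [-0.5, -0.6, 0.4]
opening: 0.0852
grip_force: 0.0
t 25.3 tcp [ 0.4357 -0.3127  0.2905] ydeg -107.3 q6 1.11 
 shift mm [-0.9 -0.5 40.5] turn rad [ 0.     -0.     -0.0001] open 0.0852 grip 0.0 F [-0.5 -0.6  0.4]
```

View pics/w7.png

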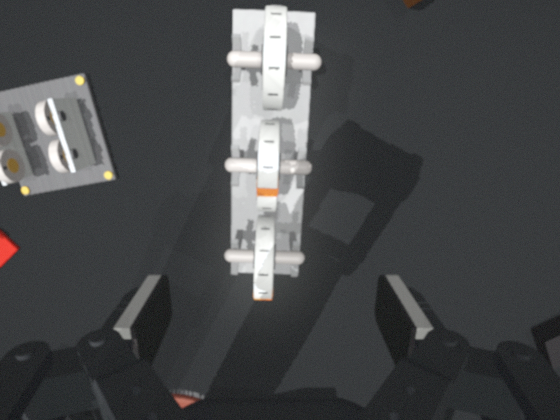

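```bash
python3 - <<'E'
from h import *
o=ctrl.get_obs();c=cam('wrist',o)
S=onz(c,[[228,59],[320,62],[226,165],[311,168],[226,256],[303,258]],.075)[:,:2]
for i in(0,2,4):
    d=S[i]-S[i+1];print('wheel',S[i:i+2].mean(0).round(4),np.linalg.norm(d).round(4),np.degrees(np.arctan2(d[1],d[0])).round(1))
B=onz(c,[[233,11],[315,13],[299,275],[231,274]],.008)[:,:2];print('rack c',B.mean(0),np.linalg.norm(np.diff(B,axis=0),axis=1),np.degrees(np.arctan2(*(B[0]+B[1]-B[2]-B[3])[::-1])))
D=onz(c,[[79,80],[108,175],[25,190]],.010)[:,:2];print('stand',D,(D[0]+D[2])/2)
e=D[1]-D[0];print(np.linalg.norm(e),np.degrees(np.arctan2(*e[::-1])))
# disc rim crosswise centre: bright disc top px
print(onz(c,[[275,7],[268,122],[264,215]],.12))
E
```

```text
wheel [ 0.54   -0.3465] 0.0942 71.0
wheel [ 0.4364 -0.308 ] 0.0944 70.7
wheel [ 0.3323 -0.2701] 0.0929 71.1
rack c [ 0.43531556 -0.30754403] [0.09510653 0.33981409 0.09773638] -19.40170837080687
stand [[ 0.59677533 -0.11393426]
 [ 0.47648139 -0.09820523]
 [ 0.49268941  0.02134558]] [ 0.54473237 -0.04629434]
0.12131789831354663 172.55055712527567
[[ 0.5788449  -0.35920504  0.12      ]
 [ 0.48610787 -0.3235929   0.12      ]
 [ 0.39837149 -0.291623    0.12      ]]
```

```bash
python3 - <<'E'
from h import *
goal(.4364,-.308,.060,70.3)
E
```

```text
t 25.4 tcp [ 0.4357 -0.3128  0.2905] ydeg -107.3 q6 1.11 
 shift mm [ -0.8  -4.7 230.5] turn rad [-0.     -0.0001  0.0418] open 0.0850 grip 0.0 F [-0.  -1.  -0.4]
```

```bash
python3 -m crank '[[-0.8,-4.7,20,0,0,0.042,1],[0,0,25,0,0,0,1],[0,0,25,0,0,0,1],[0,0,25,0,0,0,1],[0,0,25,0,0,0,1],[0,0,25,0,0,0,1],[0,0,25,0,0,0,1],[0,0,25,0,0,0,1],[0,0,20,0,0,0,1],[0,0,15,0,0,0,1]]' 60 && python3 -m crank '[[0,0,0,0,0,0,1],[0,0,0,0,0,0,-0.2],[0,0,0,0,0,0,-0.2],[0,0,0,0,0,0,-0.4],[0,0,0,0,0,0,-1],[0,0,0,0,0,0,-1],[0,0,0,0,0,0,-1],[0,0,0,0,0,0,-1],[0,0,0,0,0,0,-1],[0,0,0,0,0,0,-1]]' && python3 -m crank '[[0,0,0,0,0,0,-1],[0,0,0,0,0,0,-1],[0,0,0,0,0,0,-1],[0,0,-3,0,0,0,-1],[0,0,-5,0,0,0,-1],[0,0,-10,0,0,0,-1],[0,0,-15,0,0,0,-1],[0,0,-20,0,0,0,-1],[0,0,-20,0,0,0,-1],[0,0,0,0,0,0,-1]]'
```

```text
t: 26.2
tool_pos: [0.4354, -0.3072, 0.0581]
tool_rot: [-3.094, 0.538, 0.004]
contact_force: [-0.7, -0.3, -0.3]
opening: 0.0855
grip_force: 0.0
t: 27.03
tool_pos: [0.4369, -0.3085, 0.0618]
tool_rot: [3.094, -0.538, 0.002]
contact_force: [-0.5, 1.8, 6.9]
opening: 0.0189
grip_force: 59.9
t: 27.87
tool_pos: [0.4383, -0.3099, 0.1384]
tool_rot: [3.091, -0.537, 0.01]
contact_force: [0.8, -1.6, -3.4]
opening: 0.0194
grip_force: 59.0
```

```bash
python3 -m crank '[[0,0,-15,0,0,0,-1],[0,0,-20,0,0,0,-1],[0,0,-20,0,0,0,-1],[0,0,-20,0,0,0,-1],[0,0,0,0,0,0,-1],[0,0,0,0,0,0,-1],[0,0,0,0,0,0,-1],[0,0,0,0,0,0,-1],[0,0,0,0,0,0,-1],[0,0,0,0,0,0,-1]]'
python3 - <<'E'
from h import *
goal(.544,-.0475,.065,82.8); snap('side','s7.png'); snap('wrist','w8.png')
# is cover still?
for i in range(3):
    a,o=snap('side');h=cv2.cvtColor(a,cv2.COLOR_RGB2HSV);m=cv2.inRange(h,(100,110,60),(125,255,255));m[:270]=0
    k=max(cv2.findContours(m,0,2)[0],key=cv2.contourArea);print(o['t'],np.round(cv2.minAreaRect(k)[0],1),cv2.boundingRect(k))
E
```

```text
t: 28.7
tool_pos: [0.4358, -0.3075, 0.2069]
tool_rot: [-3.094, 0.538, 0.003]
contact_force: [-0.3, 0.7, -5.1]
opening: 0.0187
grip_force: 59.3
t 28.7 tcp [ 0.4358 -0.3075  0.2069] ydeg -109.7 q6 1.16 
 shift mm [  14.5 -281.2  142.1] turn rad [-0.0013  0.0022 -0.2186] open 0.0187 grip 59.3 F [-0.3  0.7 -5.1]
28.8 [226.3 338.3] (189, 302, 73, 79)
28.85 [226.3 338.3] (189, 302, 73, 79)
28.9 [226.3 338.4] (189, 302, 73, 79)
```

```bash
python3 -m crank '[[1.5,-28,0,0,0,0,-1],[1.5,-28,0,0,0,0,-1],[1.5,-28,0,0,0,0,-1],[1.5,-28,0,0,0,0,-1],[1.5,-28,0,0,0,0,-1],[1.5,-28,0,0,0,0,-1],[1.5,-28,0,0,0,0,-1],[1.5,-28,0,0,0,0,-1],[1.5,-28,0,0,0,0,-1],[1,-29.2,0,0,0,0,-1]]' && python3 -m crank '[[0,0,0,0,0,-0.06,-1],[0,0,0,0,0,-0.06,-1],[0,0,0,0,0,-0.06,-1],[0,0,0,0,0,-0.0386,-1],[0,0,10,0,0,0,-1],[0,0,20,0,0,0,-1],[0,0,20,0,0,0,-1],[0,0,10,0,0,0,-1],[0,0,0,0,0,0,-1],[0,0,0,0,0,0,-1]]'
python3 - <<'E'
from h import *
goal(.544,-.0475,.062,82.8)
o=ctrl.get_obs();a,_=snap('wrist','w9.png');s,_=snap('side','s8.png')
cv2.imwrite('pics/v14.png',np.hstack([cv2.resize(a,(400,300)),cv2.resize(s[170:290,230:390],(400,300),interpolation=2)])[:,:,::-1])
E
```

```text
t: 29.78
tool_pos: [0.5453, -0.047, 0.2087]
tool_rot: [3.095, -0.538, 0.001]
contact_force: [0.3, 0.8, -4.0]
opening: 0.0194
grip_force: 59.9
t: 30.62
tool_pos: [0.5443, -0.0482, 0.1477]
tool_rot: [-3.135, 0.198, 0.003]
contact_force: [-0.3, -0.6, -4.1]
opening: 0.0192
grip_force: 60.5
t 30.6 tcp [ 0.5443 -0.0482  0.1477] ydeg -97.2 q6 1.47 
 shift mm [-0.3 -0.6 85.7] turn rad [-0.0002  0.0017 -0.0005] open 0.0192 grip 60.5 F [-0.3 -0.6 -4.1]
```

```bash
python3 -m crank '[[0,0,10,0,0,0,-1],[0,0,15,0,0,0,-1],[0,0,15,0,0,0,-1],[0,0,15,0,0,0,-1],[0,0,10,0,0,0,-1],[0,0,8,0,0,0,-1],[0,0,4,0,0,0,-1],[0,0,3,0,0,0,-1],[0,0,2,0,0,0,-1],[0,0,0,0,0,0,-1]]' && python3 -m crank '[[0,0,1,0,0,0,-1],[0,0,1,0,0,0,-1],[0,0,1,0,0,0,-1],[0,0,0.5,0,0,0,-1],[0,0,0.5,0,0,0,-1],[0,0,0,0,0,0,-1],[0,0,0,0,0,0,-1],[0,0,0,0,0,0,-1],[0,0,0,0,0,0,-1],[0,0,0,0,0,0,-1]]'
```

```text
t: 31.55
tool_pos: [0.5452, -0.0483, 0.0668]
tool_rot: [3.135, -0.197, 0.001]
contact_force: [-0.3, 1.2, -5.1]
opening: 0.0193
grip_force: 60.6
t: 32.38
tool_pos: [0.5449, -0.0482, 0.0626]
tool_rot: [-3.135, 0.197, -0.0]
contact_force: [-0.2, -0.0, -4.9]
opening: 0.0195
grip_force: 60.6
```

```bash
python3 -m crank '[[0,0,0.5,0,0,0,-1],[0,0,0.5,0,0,0,-1],[0,0,0.5,0,0,0,-1],[0,0,0.5,0,0,0,-1],[0,0,0,0,0,0,-1],[0,0,0,0,0,0,-1],[0,0,0,0,0,0,-1],[0,0,0,0,0,0,-1],[0,0,0,0,0,0,-1],[0,0,0,0,0,0,-1]]' | grep -E 'pos|force'; python3 -m crank '[[0,0,0.5,0,0,0,-1],[0,0,0.5,0,0,0,-1],[0,0,0.5,0,0,0,-1],[0,0,0,0,0,0,-1],[0,0,0,0,0,0,-1],[0,0,0,0,0,0,-1],[0,0,0,0,0,0,-1],[0,0,0,0,0,0,-1],[0,0,0,0,0,0,-1],[0,0,0,0,0,0,-1]]' | grep -E 'pos|force'
```

```text
tool_pos: [0.5449, -0.0482, 0.0605]
contact_force: [0.7, 0.5, -3.6]
grip_force: 60.6
tool_pos: [0.5447, -0.0482, 0.0592]
contact_force: [-4.9, 1.9, 2.6]
grip_force: 61.6
```

```bash
python3 -m crank '[[-1,0,0,0,0,0,-1],[0,0,0,0,0,0,-0.5],[0,0,0,0,0,0,-0.45],[0,0,0,0,0,0,-0.3],[0,0,0,0,0,0,0.2],[0,0,0,0,0,0,0.8],[0,0,0,0,0,0,1],[0,0,-10,0,0,0,1],[0,0,-30,0,0,0,1],[0,0,-40,0,0,0,1]]' 20 && python3 -m crank '[[0,0,-30,0,0,0,1],[0,0,-30,0,0,0,1],[0,0,-30,0,0,0,1],[0,0,-28,0,0,0,1],[0,0,0,0,0,0,1],[0,0,0,0,0,0,1],[0,0,0,0,0,0,1],[0,0,0,0,0,0,1],[0,0,0,0,0,0,1],[0,0,0,0,0,0,1]]'
python3 -m crank '[[0,0,0,0,0,0,1],[0,0,0,0,0,0,1],[0,0,0,0,0,0,1],[0,0,0,0,0,0,1],[0,0,0,0,0,0,1],[0,0,0,0,0,0,1],[0,0,0,0,0,0,1],[0,0,0,0,0,0,1],[0,0,0,0,0,0,1],[0,0,0,0,0,0,1]]' >/dev/null
python3 - <<'E'
from h import *
a,o=snap('wrist','wa.png');s,_=snap('side','sa.png')
# orange mark near stand in each image
for n,f in(('side','s8.png'),('side','sa.png'),('wrist','w9.png'),('wrist','wa.png')):
    im=cv2.imread('pics/'+f);h=cv2.cvtColor(im,cv2.COLOR_BGR2HSV);m=cv2.inRange(h,(6,110,110),(20,255,255))
    N,_,st,ce=cv2.connectedComponentsWithStats(m);print(f,[(ce[i].round(0).tolist(),int(st[i,4])) for i in range(1,N) if st[i,4]>4])
cv2.imwrite('pics/v14.png',np.hstack([cv2.resize(a[60:360,120:440],(400,375)),cv2.resize(s[170:290,230:390],(400,375),interpolation=2)])[:,:,::-1])
goal(.544,-.0475,.062,82.8,o)
E
```

```text
t: 34.88
tool_pos: [0.541, -0.0474, 0.1365]
tool_rot: [-3.134, 0.197, 0.012]
contact_force: [1.2, -0.4, 0.4]
opening: 0.0853
grip_force: 0.0
t: 35.72
tool_pos: [0.5432, -0.0479, 0.2554]
tool_rot: [-3.135, 0.197, 0.004]
contact_force: [0.0, 0.6, 0.8]
opening: 0.0856
grip_force: 0.0
s8.png [([322.0, 141.0], 456), ([312.0, 173.0], 5), ([282.0, 188.0], 33), ([386.0, 204.0], 34), ([272.0, 222.0], 8), ([248.0, 244.0], 14), ([282.0, 261.0], 12)]
sa.png [([330.0, 42.0], 5), ([322.0, 141.0], 452), ([385.0, 204.0], 36), ([248.0, 244.0], 14), ([282.0, 261.0], 13)]
w9.png [([232.0, 167.0], 5), ([273.0, 348.0], 788)]
wa.png [([557.0, 110.0], 137), ([321.0, 209.0], 42), ([469.0, 339.0], 36)]
t 36.5 tcp [ 0.5439 -0.0481  0.257 ] ydeg -97.2 q6 1.47 
 shift mm [  0.   -0.6 195. ] turn rad [ 0.     -0.0001  0.    ] open 0.0853 grip 0.0 F [0.4 0.3 1.2]
```

```bash
for i in 1 2 3; do python3 -m crank '[[0,0,0,0,0,0,1],[0,0,0,0,0,0,1],[0,0,0,0,0,0,1],[0,0,0,0,0,0,1],[0,0,0,0,0,0,1],[0,0,0,0,0,0,1],[0,0,0,0,0,0,1],[0,0,0,0,0,0,1],[0,0,0,0,0,0,1],[0,0,0,0,0,0,1]]' >/dev/null; done
python3 - <<'E'
from h import *
a,o=snap('wrist','wb.png');b,_=snap('wrist');print(o['t'],'diff wa->wb',(np.abs(a[:,:,::-1].astype(int)-cv2.imread('pics/wa.png')).max(2)>40)[60:300,200:350].sum(),'diff now',(np.abs(a.astype(int)-b).max(2)>40)[60:300,200:350].sum())
c=cam('wrist',o);u=np.array([.9919,-.127,0]);n=np.array([.127,.9919,0]);S=np.array([.544,-.0475,.072])
P=np.array([S+[0,0,.05],S+u*.05,S-u*.05,S+n*.048,S-n*.048]);print(proj(c,P).round(0).tolist())
cv2.imwrite('pics/v14.png',cv2.resize(a[60:360,120:440],(640,600))[:,:,::-1])
g=a.min(2);m=((g>150)).astype(np.uint8);m[:,:150]=0;m[:,400:]=0
N,_,st,ce=cv2.connectedComponentsWithStats(m);print([(ce[i].round(0).tolist(),st[i].tolist()) for i in range(1,N) if st[i,4]>40])
E
```

```text
39.15 diff wa->wb 0 diff now 0
[[272.0, 184.0], [272.0, 122.0], [272.0, 218.0], [226.0, 172.0], [319.0, 172.0]]
[([167.0, 16.0], [150, 0, 40, 40, 1124]), ([266.0, 164.0], [217, 102, 104, 118, 5955])]
```

View pics/v14.png

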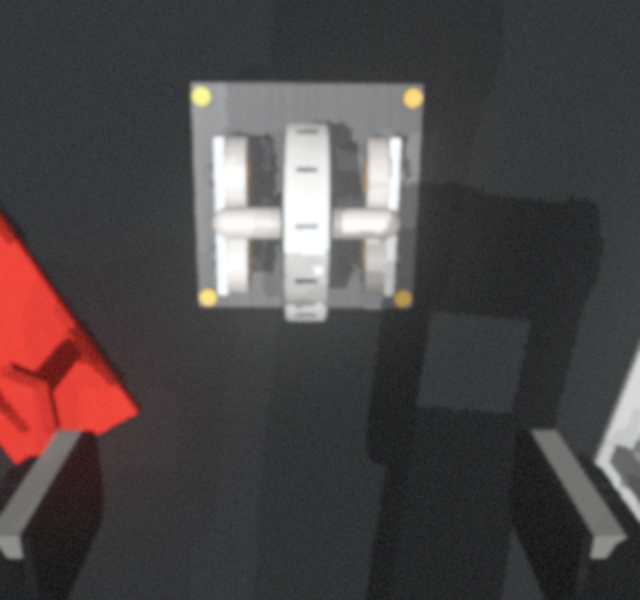

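```bash
python3 -m crank '[[0,0,15,0,0,0,1],[0,0,25,0,0,0,1],[0,0,25,0,0,0,1],[0,0,25,0,0,0,1],[0,0,25,0,0,0,1],[0,0,25,0,0,0,1],[0,0,25,0,0,0,1],[0,0,15,0,0,0,1],[0,0,10,0,0,0,1],[0,0,5,0,0,0,1]]' 60 && python3 -m crank '[[0,0,0,0,0,0,0.5],[0,0,0,0,0,0,-0.2],[0,0,0,0,0,0,-0.3],[0,0,0,0,0,0,-0.4],[0,0,0,0,0,0,-1],[0,0,0,0,0,0,-1],[0,0,0,0,0,0,-1],[0,0,0,0,0,0,-1],[0,0,0,0,0,0,-1],[0,0,0,0,0,0,-1]]' && python3 -m crank '[[0,0,0,0,0,0,-1],[0,0,-3,0,0,0,-1],[0,0,-7,0,0,0,-1],[0,0,-15,0,0,0,-1],[0,0,-20,0,0,0,-1],[0,0,-25,0,0,0,-1],[0,0,-25,0,0,0,-1],[0,0,-25,0,0,0,-1],[0,0,-20,0,0,0,-1],[0,0,0,0,0,0,-1]]'
python3 - <<'E'
from h import *
goal(.506,.166,.2,112.5);goal(.4554,.145,.2,112.5)
def red(name,f):
    im=cv2.imread('pics/'+f);h=cv2.cvtColor(im,cv2.COLOR_BGR2HSV);return cv2.inRange(h,(0,150,90),(8,255,255))|cv2.inRange(h,(172,150,90),(180,255,255))
# base corners: top0 via hull of lowest points
im=cv2.imread('pics/top0.png');c=cam('top');m=red('top','top0.png');m[:190]=0;m[280:]=0;m[:,:170]=0;m[:,240:]=0
k=max(cv2.findContours(m,0,2)[0],key=cv2.contourArea);b=cv2.approxPolyDP(cv2.convexHull(k),5,True)[:,0];print(b.tolist());P=onz(c,b,.008)[:,:2];print(P.round(4).tolist())
E
```

```text
t: 40.08
tool_pos: [0.5429, -0.0479, 0.0603]
tool_rot: [-3.135, 0.197, 0.004]
contact_force: [0.1, 0.3, 0.7]
opening: 0.0853
grip_force: 0.0
t: 40.92
tool_pos: [0.5446, -0.0482, 0.0631]
tool_rot: [3.135, -0.197, 0.002]
contact_force: [-1.3, 0.2, 5.5]
opening: 0.0189
grip_force: 59.1
t: 41.75
tool_pos: [0.5459, -0.0485, 0.2066]
tool_rot: [3.134, -0.197, 0.011]
contact_force: [1.0, -0.1, -3.3]
opening: 0.0188
grip_force: 59.0
t 41.8 tcp [ 0.5459 -0.0485  0.2066] ydeg -97.2 q6 1.47 
 shift mm [ -66.4 -207.8    6. ] turn rad [ 0.0026 -0.0068 -0.5181] open 0.0188 grip 59.0 F [ 1.  -0.1 -3.3]
t 41.8 tcp [ 0.5459 -0.0485  0.2066] ydeg -97.2 q6 1.47 
 shift mm [-114.  -180.7    5.7] turn rad [ 0.0026 -0.0068 -0.5181] open 0.0188 grip 59.0 F [ 1.  -0.1 -3.3]
[[201, 196], [229, 257], [204, 271], [178, 208]]
[[0.6277, 0.1772], [0.4287, 0.0809], [0.3832, 0.1603], [0.5875, 0.2519]]
```

```bash
python3 - <<'E'
from h import *
def an(f,c,roi):
    im=cv2.imread('pics/'+f);h=cv2.cvtColor(im,cv2.COLOR_BGR2HSV);m=cv2.inRange(h,(0,150,60),(8,255,255))|cv2.inRange(h,(172,150,60),(180,255,255))
    x0,x1,y0,y1=roi;q=np.zeros_like(m);q[y0:y1,x0:x1]=m[y0:y1,x0:x1];return q,h
c=cam('wrist',dict(tool_pos=np.array([.5364,-.0498,.2605]),tool_rot=np.array([3.137,-.166,0])))
q,h=an('w1.png',c,(0,240,80,330))
q=cv2.morphologyEx(q,cv2.MORPH_OPEN,np.ones((25,25)))
k=max(cv2.findContours(q,0,2)[0],key=cv2.contourArea);r=cv2.minAreaRect(k);b=cv2.boxPoints(r);print(b.round(0).tolist())
def show(b):
    P=onz(c,b,.008)[:,:2];print(P.round(4).tolist(),P.mean(0).round(4),np.linalg.norm(np.diff(P,axis=0),axis=1).round(3),[np.degrees(np.arctan2(*(P[i+1]-P[i])[::-1])).round(1) for i in range(3)])
show(b); show([[82,102],[22,140],[130,288],[186,259]])
E
```

```text
[[15.0, 144.0], [81.0, 99.0], [186.0, 256.0], [120.0, 300.0]]
[[0.5914, 0.2622], [0.6318, 0.1656], [0.4206, 0.0779], [0.3627, 0.1829]] [0.5016 0.1721] [0.105 0.229 0.12 ] [np.float64(-67.3), np.float64(-157.4), np.float64(118.9)]
[[0.6287, 0.1648], [0.5944, 0.2517], [0.3809, 0.164], [0.4167, 0.0785]] [0.5052 0.1648] [0.093 0.231 0.093] [np.float64(111.5), np.float64(-157.7), np.float64(-67.3)]
```

```bash
python3 -m crank '[[-15,-23,0,0,0,0,-1],[-15,-23,0,0,0,0,-1],[-15,-23,0,0,0,0,-1],[-15,-23,0,0,0,0,-1],[-15,-23,0,0,0,0,-1],[-15,-23,0,0,0,0,-1],[-15,-23,0,0,0,0,-1],[-10,-19,0,0,0,0,-1],[0,0,0,0,0,-0.1,-1],[0,0,0,0,0,-0.1,-1]]' && python3 -m crank '[[0,0,0,0,0,-0.1,-1],[0,0,0,0,0,-0.1,-1],[0,0,0,0,0,-0.1,-1],[0,0,0,0,0,-0.022,-1],[0,0,20,0,0,0,-1],[0,0,20,0,0,0,-1],[0,0,20,0,0,0,-1],[0,0,10,0,0,0,-1],[0,0,0,0,0,0,-1],[0,0,0,0,0,0,-1]]'
python3 - <<'E'
from h import *
goal(.4546,.1446,.067,112.3)
E
```

```text
t: 42.58
tool_pos: [0.4502, 0.1459, 0.1991]
tool_rot: [3.138, 0.129, -0.007]
contact_force: [1.0, 0.1, -3.5]
opening: 0.0188
grip_force: 59.9
t: 43.42
tool_pos: [0.4515, 0.1448, 0.131]
tool_rot: [-3.08, -0.618, 0.004]
contact_force: [-0.1, -0.4, -3.9]
opening: 0.0186
grip_force: 59.7
t 43.4 tcp [0.4515 0.1448 0.131 ] ydeg -67.3 q6 1.33 
 shift mm [ 2.9  1.4 64. ] turn rad [-0.0006  0.0023  0.0065] open 0.0186 grip 59.7 F [-0.1 -0.4 -3.9]
```

```bash
python3 -m crank '[[2.9,1.4,10,0,0,0.0065,-1],[0,0,15,0,0,0,-1],[0,0,13,0,0,0,-1],[0,0,10,0,0,0,-1],[0,0,6,0,0,0,-1],[0,0,4,0,0,0,-1],[0,0,2,0,0,0,-1],[0,0,2,0,0,0,-1],[0,0,0,0,0,0,-1],[0,0,0,0,0,0,-1]]' && python3 -m crank '[[0,0,0.5,0,0,0,-1],[0,0,0.5,0,0,0,-1],[0,0,0.5,0,0,0,-1],[0,0,0.5,0,0,0,-1],[0,0,0,0,0,0,-1],[0,0,0,0,0,0,-1],[0,0,0,0,0,0,-1],[0,0,0,0,0,0,-1],[0,0,0,0,0,0,-1],[0,0,0,0,0,0,-1]]'
```

```text
t: 44.25
tool_pos: [0.456, 0.1448, 0.0706]
tool_rot: [3.082, 0.609, 0.002]
contact_force: [-0.1, 0.6, -5.5]
opening: 0.0192
grip_force: 59.9
t: 45.08
tool_pos: [0.4555, 0.1447, 0.068]
tool_rot: [3.082, 0.609, 0.0]
contact_force: [-0.4, -0.0, -4.7]
opening: 0.0188
grip_force: 59.9
```

```bash
python3 -m crank '[[-0.7,0,0.5,0,0,0,-1],[0,0,0.5,0,0,0,-1],[0,0,0.5,0,0,0,-1],[0,0,0,0,0,0,-1],[0,0,0,0,0,0,-1],[0,0,0,0,0,0,-1],[0,0,0,0,0,0,-1],[0,0,0,0,0,0,-1],[0,0,0,0,0,0,-1],[0,0,0,0,0,0,-1]]' | grep -E 'pos|force'; python3 -m crank '[[0,0,0.5,0,0,0,-1],[0,0,0.5,0,0,0,-1],[0,0,0.5,0,0,0,-1],[0,0,0,0,0,0,-1],[0,0,0,0,0,0,-1],[0,0,0,0,0,0,-1],[0,0,0,0,0,0,-1],[0,0,0,0,0,0,-1],[0,0,0,0,0,0,-1],[0,0,0,0,0,0,-1]]' | grep -E 'pos|force'
```

```text
tool_pos: [0.4551, 0.1445, 0.0667]
contact_force: [0.4, 0.1, -3.7]
grip_force: 60.0
tool_pos: [0.4557, 0.1446, 0.0659]
contact_force: [0.6, 0.3, 4.7]
grip_force: 61.2
```

```bash
python3 -m crank '[[0,0,0,0,0,0,-0.55],[0,0,0,0,0,0,-0.5],[0,0,0,0,0,0,-0.45],[0,0,0,0,0,0,-0.3],[0,0,0,0,0,0,0.2],[0,0,0,0,0,0,0.8],[0,0,0,0,0,0,1],[0,0,-10,0,0,0,1],[0,0,-30,0,0,0,1],[0,0,-40,0,0,0,1]]' 20 | grep -E 'pos|force' && python3 -m crank '[[0,0,-30,0,0,0,1],[0,0,-30,0,0,0,1],[0,0,-30,0,0,0,1],[0,0,-30,0,0,0,1],[0,0,0,0,0,0,1],[0,0,0,0,0,0,1],[0,0,0,0,0,0,1],[0,0,0,0,0,0,1],[0,0,0,0,0,0,1],[0,0,0,0,0,0,1]]' | grep -E 'pos|force'
cat > shaft.py <<'E'
from h import *
import sys
def look(S,ydeg,tag):
    """predicted shaft/disc pixels vs the white blob near them"""
    a,o=snap('wrist',tag+'.png');c=cam('wrist',o);r=np.radians(ydeg);n=np.array([np.cos(r),np.sin(r),0]);u=np.array([n[1],-n[0],0]);S=np.array(S)
    P=proj(c,np.array([S+n*.048,S-n*.048,S+u*.05,S-u*.05,S+[0,0,.05]]));print('pred shaft ends',P[:2].round(0).tolist(),'rim',P[2:].round(0).tolist())
    h=cv2.cvtColor(a,cv2.COLOR_RGB2HSV);m=((h[:,:,2]>150)&(h[:,:,1]<60)).astype(np.uint8)
    x0,y0=np.maximum(P.min(0)-30,0).astype(int);x1,y1=(P.max(0)+30).astype(int);q=np.zeros_like(m);q[y0:y1,x0:x1]=m[y0:y1,x0:x1]
    N,L,st,ce=cv2.connectedComponentsWithStats(q);print('blobs',[(ce[i].round(0).tolist(),st[i].tolist()) for i in range(1,N) if st[i,4]>60])
    g=cv2.inRange(h,(8,110,110),(20,255,255));v,w=np.nonzero(g[y0:y1,x0:x1]);print('orange n',len(v),(w.mean()+x0,v.mean()+y0) if len(v) else '')
    # white columns at ends
    for p in P[:2]:
        p=p.astype(int);w=q[p[1]-25:p[1]+25,p[0]-12:p[0]+13];v,uu=np.nonzero(w)
        if len(v):print(' white near end: centroid',(uu.mean()+p[0]-12).round(1),(v.mean()+p[1]-25).round(1),'n',len(v))
E
python3 - <<'E'
from shaft import *
look([.4546,.1446,.075],112.3,'wc'); goal(.54,-.3465,.27,70.3)
E
```

```text
tool_pos: [0.452, 0.144, 0.1427]
contact_force: [0.4, 0.3, -0.2]
grip_force: 0.0
tool_pos: [0.4542, 0.1444, 0.2635]
contact_force: [-1.2, 0.1, 0.5]
grip_force: 0.0
pred shaft ends [[227.0, 170.0], [319.0, 170.0]] rim [[273.0, 121.0], [273.0, 216.0], [273.0, 182.0]]
blobs [([273.0, 169.0], [226, 120, 95, 99, 3404]), ([200.0, 183.0], [196, 166, 13, 30, 218])]
orange n 0 
 white near end: centroid 232.8 169.4 n 180
 white near end: centroid 312.8 169.3 n 206
t 48.5 tcp [0.4543 0.1444 0.2638] ydeg -67.7 q6 1.33 
 shift mm [-107.4  486.6   -6.3] turn rad [3.000e-04 2.200e-03 7.338e-01] open 0.0855 grip 0.0 F [-0.4  0.   0.1]
```

```bash
python3 -m crank '[[-6,27,0,0,0,0,1],[-6,27,0,0,0,0,1],[-6,27,0,0,0,0,1],[-6,27,0,0,0,0,1],[-6,27,0,0,0,0,1],[-6,27,0,0,0,0,1],[-6,27,0,0,0,0,1],[-6,27,0,0,0,0,1],[-6,27,0,0,0,0,1],[-6,27,0,0,0,0,1]]'>/dev/null && python3 -m crank '[[-6,27,0,0,0,0,1],[-6,27,0,0,0,0,1],[-6,27,0,0,0,0,1],[-6,27,0,0,0,0,1],[-6,27,0,0,0,0,1],[-6,27,0,0,0,0,1],[-6,27,0,0,0,0,1],[-5.4,27.6,0,0,0,0,1],[0,0,0,0,0,0.09,1],[0,0,0,0,0,0.1,1]]' >/dev/null&& python3 -m crank '[[0,0,0,0,0,0.1,1],[0,0,0,0,0,0.11,1],[0,0,0,0,0,0.11,1],[0,0,0,0,0,0.11,1],[0,0,0,0,0,0.114,1],[0,0,0,0,0,0,1],[0,0,0,0,0,0,1],[0,0,0,0,0,0,1],[0,0,0,0,0,0,1],[0,0,0,0,0,0,1]]'
python3 - <<'E'
from shaft import *
look([.54,-.3465,.075],70.3,'wd'); goal(.54,-.3465,.063,70.3)
E
```

```text
t: 50.97
tool_pos: [0.5405, -0.3464, 0.2649]
tool_rot: [-3.095, 0.536, 0.0]
contact_force: [1.1, 0.6, -0.4]
opening: 0.0855
grip_force: 0.0
pred shaft ends [[227.0, 171.0], [319.0, 171.0]] rim [[273.0, 122.0], [273.0, 216.0], [273.0, 183.0]]
blobs [([271.0, 174.0], [227, 108, 92, 138, 10354])]
orange n 0 
 white near end: centroid 234.7 169.8 n 452
 white near end: centroid 310.4 167.8 n 231
t 51.0 tcp [ 0.5405 -0.3464  0.2649] ydeg -109.7 q6 1.23 
 shift mm [-4.000e-01  2.000e-01  2.019e+02] turn rad [-0.      0.0001  0.0005] open 0.0852 grip 0.0 F [-0.5  0.6 -0.3]
```

```bash
python3 -m crank '[[0,0,15,0,0,0,1],[0,0,25,0,0,0,1],[0,0,25,0,0,0,1],[0,0,25,0,0,0,1],[0,0,25,0,0,0,1],[0,0,25,0,0,0,1],[0,0,25,0,0,0,1],[0,0,20,0,0,0,1],[0,0,12,0,0,0,1],[0,0,5,0,0,0,1]]' 60 | grep -E 'pos|force' && python3 -m crank '[[0,0,0,0,0,0,0.5],[0,0,0,0,0,0,-0.2],[0,0,0,0,0,0,-0.3],[0,0,0,0,0,0,-0.4],[0,0,0,0,0,0,-1],[0,0,0,0,0,0,-1],[0,0,0,0,0,0,-1],[0,0,0,0,0,0,-1],[0,0,0,0,0,0,-1],[0,0,0,0,0,0,-1]]' && python3 -m crank '[[0,0,0,0,0,0,-1],[0,0,-3,0,0,0,-1],[0,0,-7,0,0,0,-1],[0,0,-15,0,0,0,-1],[0,0,-20,0,0,0,-1],[0,0,-25,0,0,0,-1],[0,0,-25,0,0,0,-1],[0,0,-25,0,0,0,-1],[0,0,-20,0,0,0,-1],[0,0,0,0,0,0,-1]]'
python3 - <<'E'
from h import *
goal(.5435,-.0475,.063,82.8)
E
```

```text
tool_pos: [0.5387, -0.345, 0.0593]
contact_force: [0.7, 0.0, 0.1]
grip_force: 0.0
t: 52.68
tool_pos: [0.5412, -0.347, 0.0645]
tool_rot: [3.094, -0.538, 0.003]
contact_force: [-1.1, 0.7, 5.5]
opening: 0.0188
grip_force: 60.3
t: 53.52
tool_pos: [0.5425, -0.3481, 0.2097]
tool_rot: [3.091, -0.537, 0.013]
contact_force: [1.2, -1.1, -3.2]
opening: 0.0193
grip_force: 59.3
t 53.5 tcp [ 0.5425 -0.3481  0.2097] ydeg -109.7 q6 1.23 
 shift mm [-101.8 -283.7  144.9] turn rad [ 0.0041 -0.0085 -0.2184] open 0.0193 grip 59.3 F [ 1.2 -1.1 -3.2]
```

```bash
python3 -m crank '[[-9.8,-28.2,0,0,0,0,-1],[-9.8,-28.2,0,0,0,0,-1],[-9.8,-28.2,0,0,0,0,-1],[-9.8,-28.2,0,0,0,0,-1],[-9.8,-28.2,0,0,0,0,-1],[-9.8,-28.2,0,0,0,0,-1],[-9.8,-28.2,0,0,0,0,-1],[-9.8,-28.2,0,0,0,0,-1],[-9.8,-28.2,0,0,0,0,-1],[-9.8,-28.2,0,0,0,0,-1]]' >/dev/null && python3 -m crank '[[0,0,0,0,0,-0.06,-1],[0,0,0,0,0,-0.06,-1],[0,0,0,0,0,-0.06,-1],[0,0,0,0,0,-0.0386,-1],[0,0,10,0,0,0,-1],[0,0,20,0,0,0,-1],[0,0,20,0,0,0,-1],[0,0,20,0,0,0,-1],[0,0,15,0,0,0,-1],[0,0,15,0,0,0,-1]]' >/dev/null && python3 -m crank '[[0,0,15,0,0,0,-1],[0,0,10,0,0,0,-1],[0,0,5,0,0,0,-1],[0,0,2,0,0,0,-1],[0,0,0,0,0,0,-1],[0,0,0,0,0,0,-1],[0,0,0,0,0,0,-1],[0,0,0,0,0,0,-1],[0,0,0,0,0,0,-1],[0,0,0,0,0,0,-1]]'
python3 - <<'E'
from h import *
goal(.5435,-.0475,.063,82.8)
E
```

```text
t: 56.02
tool_pos: [0.5437, -0.048, 0.0715]
tool_rot: [3.135, -0.197, 0.001]
contact_force: [-0.5, 0.6, -4.7]
opening: 0.0191
grip_force: 60.3
t 56.0 tcp [ 0.5437 -0.048   0.0715] ydeg -97.2 q6 1.47 
 shift mm [-0.3 -0.5  8.5] turn rad [ 0.0001 -0.0009  0.0001] open 0.0191 grip 60.3 F [-0.5  0.6 -4.7]
```

```bash
python3 -m crank '[[0,0,2,0,0,0,-1],[0,0,2,0,0,0,-1],[0,0,1,0,0,0,-1],[0,0,1,0,0,0,-1],[0,0,1,0,0,0,-1],[0,0,0.5,0,0,0,-1],[0,0,0.5,0,0,0,-1],[0,0,0,0,0,0,-1],[0,0,0,0,0,0,-1],[0,0,0,0,0,0,-1]]' | grep -E 'pos|force'; python3 -m crank '[[0,0,0.5,0,0,0,-1],[0,0,0.5,0,0,0,-1],[0,0,0.5,0,0,0,-1],[0,0,0,0,0,0,-1],[0,0,0,0,0,0,-1],[0,0,0,0,0,0,-1],[0,0,0,0,0,0,-1],[0,0,0,0,0,0,-1],[0,0,0,0,0,0,-1],[0,0,0,0,0,0,-1]]' | grep -E 'pos|force'
```

```text
tool_pos: [0.5442, -0.048, 0.0637]
contact_force: [2.6, -0.9, -2.7]
grip_force: 60.7
tool_pos: [0.5449, -0.0482, 0.0626]
contact_force: [5.7, -0.6, -1.3]
grip_force: 61.0
```

```bash
python3 -m crank '[[1,0,0.5,0,0,0,-1],[0.5,0,0.5,0,0,0,-1],[0,0,0.5,0,0,0,-1],[0,0,0,0,0,0,-1],[0,0,0,0,0,0,-1],[0,0,0,0,0,0,-1],[0,0,0,0,0,0,-1],[0,0,0,0,0,0,-1],[0,0,0,0,0,0,-1],[0,0,0,0,0,0,-1]]' | grep -E 'pos|force'
python3 - <<'E'
from h import *
snap('side','s10.png');snap('wrist','w10.png')
E
```

```text
tool_pos: [0.5456, -0.0482, 0.0617]
contact_force: [0.6, 0.6, 6.6]
grip_force: 62.2
```

Seated; release, rise, wait and compare.

```bash
python3 -m crank '[[0,0,0,0,0,0,-0.55],[0,0,0,0,0,0,-0.5],[0,0,0,0,0,0,-0.45],[0,0,0,0,0,0,-0.3],[0,0,0,0,0,0,0.2],[0,0,0,0,0,0,0.8],[0,0,0,0,0,0,1],[0,0,-10,0,0,0,1],[0,0,-30,0,0,0,1],[0,0,-40,0,0,0,1]]' 20 | grep -E 'pos|force' && python3 -m crank '[[0,0,-30,0,0,0,1],[0,0,-30,0,0,0,1],[0,0,-30,0,0,0,1],[0,0,-25,0,0,0,1],[0,0,0,0,0,0,1],[0,0,0,0,0,0,1],[0,0,0,0,0,0,1],[0,0,0,0,0,0,1],[0,0,0,0,0,0,1],[0,0,0,0,0,0,1]]' | grep -E 'pos|force'
python3 - <<'E'
from shaft import *
look([.544,-.0475,.072],82.8,'we0');snap('side','s11.png')
E
for i in 1 2 3 4; do python3 -m crank '[[0,0,0,0,0,0,1],[0,0,0,0,0,0,1],[0,0,0,0,0,0,1],[0,0,0,0,0,0,1],[0,0,0,0,0,0,1],[0,0,0,0,0,0,1],[0,0,0,0,0,0,1],[0,0,0,0,0,0,1],[0,0,0,0,0,0,1],[0,0,0,0,0,0,1]]' >/dev/null; done
python3 - <<'E'
from shaft import *
look([.544,-.0475,.072],82.8,'we1');snap('side','s12.png')
a,o=snap('wrist');R=lambda f:cv2.imread('pics/'+f)[:,:,::-1].astype(int)
d=lambda x,y,r:int((np.abs(x-y).max(2)>40)[r[0]:r[1],r[2]:r[3]].sum())
print('we0-we1',d(R('we0.png'),R('we1.png'),(60,300,200,350)),'now',d(R('we1.png'),a.astype(int),(60,300,200,350)))
for f in('s10.png','s11.png','s12.png','sa.png'):
    h=cv2.cvtColor(cv2.imread('pics/'+f),cv2.COLOR_BGR2HSV);m=cv2.inRange(h,(6,110,110),(20,255,255));N,_,st,ce=cv2.connectedComponentsWithStats(m);print(f,[(ce[i].round(0).tolist(),int(st[i,4])) for i in range(1,N) if st[i,4]>4])
c=cam('side');print(proj(c,[[.544,-.0475,.072]]))
E
```

```text
tool_pos: [0.5419, -0.0475, 0.1374]
contact_force: [2.1, -0.4, 0.6]
grip_force: 0.0
tool_pos: [0.5442, -0.048, 0.2534]
contact_force: [-0.5, -0.8, 0.6]
grip_force: 0.0
pred shaft ends [[225.0, 172.0], [320.0, 172.0]] rim [[273.0, 122.0], [272.0, 218.0], [272.0, 185.0]]
blobs [([266.0, 163.0], [215, 102, 107, 109, 5918]), ([272.0, 218.0], [263, 217, 20, 4, 78])]
orange n 181 (np.float64(284.2044198895028), np.float64(211.5303867403315))
 white near end: centroid 229.1 169.2 n 772
 white near end: centroid 312.9 170.3 n 634
pred shaft ends [[226.0, 173.0], [319.0, 173.0]] rim [[272.0, 123.0], [272.0, 219.0], [272.0, 186.0]]
blobs [([266.0, 164.0], [216, 103, 106, 108, 5856]), ([273.0, 219.0], [263, 218, 21, 4, 72])]
orange n 162 (np.float64(286.12345679012344), np.float64(211.73456790123458))
 white near end: centroid 229.3 170.3 n 760
 white near end: centroid 312.8 171.4 n 622
we0-we1 98 now 0
s10.png [([328.0, 147.0], 54), ([385.0, 204.0], 35), ([266.0, 225.0], 20), ([306.0, 238.0], 10), ([248.0, 244.0], 14), ([282.0, 261.0], 11), ([262.0, 288.0], 25)]
s11.png [([331.0, 42.0], 6), ([322.0, 141.0], 452), ([385.0, 204.0], 36), ([285.0, 219.0], 38), ([248.0, 244.0], 14), ([282.0, 261.0], 11), ([262.0, 288.0], 21)]
s12.png [([329.0, 44.0], 9), ([322.0, 141.0], 445), ([385.0, 204.0], 35), ([285.0, 219.0], 36), ([247.0, 244.0], 13), ([282.0, 261.0], 12), ([261.0, 288.0], 23)]
sa.png [([330.0, 42.0], 5), ([322.0, 141.0], 452), ([385.0, 204.0], 36), ([248.0, 244.0], 14), ([282.0, 261.0], 13)]
[[277.77685279 225.0208941 ]]
```

```bash
python3 -m crank '[[-0.5,0,15,0,0,0,1],[0,0,25,0,0,0,1],[0,0,25,0,0,0,1],[0,0,25,0,0,0,1],[0,0,25,0,0,0,1],[0,0,25,0,0,0,1],[0,0,20,0,0,0,1],[0,0,15,0,0,0,1],[0,0,10,0,0,0,1],[0,0,5,0,0,0,1]]' 60 | grep -E 'pos|force'&& python3 -m crank '[[0,0,1,0,0,0,0.5],[0,0,0,0,0,0,-0.2],[0,0,0,0,0,0,-0.3],[0,0,0,0,0,0,-0.4],[0,0,0,0,0,0,-1],[0,0,0,0,0,0,-1],[0,0,0,0,0,0,-1],[0,0,0,0,0,0,-1],[0,0,0,0,0,0,-1],[0,0,0,0,0,0,-1]]' && python3 -m crank '[[0,0,0,0,0,0,-1],[0,0,-3,0,0,0,-1],[0,0,-7,0,0,0,-1],[0,0,-15,0,0,0,-1],[0,0,-20,0,0,0,-1],[0,0,-25,0,0,0,-1],[0,0,-25,0,0,0,-1],[0,0,-25,0,0,0,-1],[0,0,-20,0,0,0,-1],[0,0,0,0,0,0,-1]]'
python3 - <<'E'
from h import *
goal(.5564,.1864,.2,112.3)
E
```

```text
tool_pos: [0.5434, -0.0478, 0.0633]
contact_force: [0.5, 0.9, -0.0]
grip_force: 0.0
t: 65.53
tool_pos: [0.5451, -0.0482, 0.0651]
tool_rot: [3.135, -0.197, 0.002]
contact_force: [-1.4, 0.2, 5.3]
opening: 0.019
grip_force: 59.8
t: 66.37
tool_pos: [0.5463, -0.0485, 0.2085]
tool_rot: [3.134, -0.196, 0.011]
contact_force: [-0.1, 0.5, -4.2]
opening: 0.0188
grip_force: 59.1
t 66.4 tcp [ 0.5463 -0.0485  0.2085] ydeg -97.2 q6 1.47 
 shift mm [ -19.4 -234.3    8.1] turn rad [ 0.0026 -0.0065 -0.5144] open 0.0188 grip 59.1 F [-0.1  0.5 -4.2]
```

```bash
python3 -m crank '[[-2,-26,0,0,0,0,-1],[-2,-26,0,0,0,0,-1],[-2,-26,0,0,0,0,-1],[-2,-26,0,0,0,0,-1],[-2,-26,0,0,0,0,-1],[-2,-26,0,0,0,0,-1],[-2,-26,0,0,0,0,-1],[-2,-26,0,0,0,0,-1],[-2,-26,0,0,0,0,-1],[0,0,0,0,0,-0.09,-1]]' >/dev/null && python3 -m crank '[[0,0,0,0,0,-0.1,-1],[0,0,0,0,0,-0.1,-1],[0,0,0,0,0,-0.1,-1],[0,0,0,0,0,-0.1,-1],[0,0,0,0,0,-0.024,-1],[0,0,15,0,0,0,-1],[0,0,20,0,0,0,-1],[0,0,15,0,0,0,-1],[0,0,0,0,0,0,-1],[0,0,0,0,0,0,-1]]'
python3 -m crank '[[0,0,10,0,0,0,-1],[0,0,15,0,0,0,-1],[0,0,10,0,0,0,-1],[0,0,0,0,0,0,-1],[0,0,0,0,0,0,-1],[0,0,0,0,0,0,-1],[0,0,0,0,0,0,-1],[0,0,0,0,0,0,-1],[0,0,0,0,0,0,-1],[0,0,0,0,0,0,-1]]'
python3 - <<'E'
from h import *
goal(.5564,.1864,.069,112.3)
E
```

```text
t: 68.03
tool_pos: [0.554, 0.186, 0.1512]
tool_rot: [3.083, 0.605, -0.008]
contact_force: [0.6, 0.4, -4.5]
opening: 0.0186
grip_force: 60.0
t: 68.87
tool_pos: [0.5561, 0.1864, 0.1195]
tool_rot: [-3.083, -0.606, -0.001]
contact_force: [-0.7, 0.1, -5.0]
opening: 0.0191
grip_force: 60.0
t 68.9 tcp [0.5561 0.1864 0.1195] ydeg -67.7 q6 1.38 
 shift mm [ 0.2  0.1 50.5] turn rad [ 0.0002 -0.0009 -0.0008] open 0.0191 grip 60.0 F [-0.7  0.1 -5. ]
```

```bash
python3 -m crank '[[0,0,10,0,0,0,-1],[0,0,15,0,0,0,-1],[0,0,10,0,0,0,-1],[0,0,7,0,0,0,-1],[0,0,4,0,0,0,-1],[0,0,2,0,0,0,-1],[0,0,1,0,0,0,-1],[0,0,0,0,0,0,-1],[0,0,0,0,0,0,-1],[0,0,0,0,0,0,-1]]' | grep -E 'pos|force'; python3 -m crank '[[0,0,0.5,0,0,0,-1],[0,0,0.5,0,0,0,-1],[0,0,0.5,0,0,0,-1],[0,0,0.5,0,0,0,-1],[0,0,0,0,0,0,-1],[0,0,0,0,0,0,-1],[0,0,0,0,0,0,-1],[0,0,0,0,0,0,-1],[0,0,0,0,0,0,-1],[0,0,0,0,0,0,-1]]' | grep -E 'pos|force'
```

```text
tool_pos: [0.5561, 0.1864, 0.0705]
contact_force: [0.3, -0.7, -4.0]
grip_force: 60.1
tool_pos: [0.5567, 0.1866, 0.0689]
contact_force: [2.6, 1.6, 0.8]
grip_force: 61.0
```

```bash
python3 -m crank '[[0.7,0,0.5,0,0,0,-1],[0,0,0.5,0,0,0,-1],[0,0,0,0,0,0,-1],[0,0,0,0,0,0,-1],[0,0,0,0,0,0,-1],[0,0,0,0,0,0,-1],[0,0,0,0,0,0,-1],[0,0,0,0,0,0,-1],[0,0,0,0,0,0,-1],[0,0,0,0,0,0,-1]]' | grep -E 'pos|force'; python3 -m crank '[[0,0,0,0,0,0,-0.55],[0,0,0,0,0,0,-0.5],[0,0,0,0,0,0,-0.45],[0,0,0,0,0,0,-0.3],[0,0,0,0,0,0,0.2],[0,0,0,0,0,0,0.8],[0,0,0,0,0,0,1],[0,0,-10,0,0,0,1],[0,0,-30,0,0,0,1],[0,0,-40,0,0,0,1]]' 20 | grep -E 'pos|force' && python3 -m crank '[[0,0,-30,0,0,0,1],[0,0,-30,0,0,0,1],[0,0,-30,0,0,0,1],[0,0,-25,0,0,0,1],[0,0,0,0,0,0,1],[0,0,0,0,0,0,1],[0,0,0,0,0,0,1],[0,0,0,0,0,0,1],[0,0,0,0,0,0,1],[0,0,0,0,0,0,1]]' | grep -E 'pos|force'
python3 - <<'E'
from shaft import *
look([.5564,.1864,.075],112.3,'wf'); goal(.3323,-.2701,.255,70.3)
s,_=snap('side','s13.png')
for f in('s10.png','s13.png'):
    h=cv2.cvtColor(cv2.imread('pics/'+f),cv2.COLOR_BGR2HSV);m=cv2.inRange(h,(6,110,110),(20,255,255));N,_,st,ce=cv2.connectedComponentsWithStats(m);print(f,[(ce[i].round(0).tolist(),int(st[i,4])) for i in range(1,N) if st[i,4]>4])
    m=cv2.inRange(h,(100,110,60),(125,255,255));m[:270]=0;k=max(cv2.findContours(m,0,2)[0],key=cv2.contourArea);print(cv2.boundingRect(k),cv2.minAreaRect(k)[0])
c=cam('side');print(proj(c,[[.5564,.1864,.075],[.4546,.1446,.075]]))
E
```

```text
tool_pos: [0.5575, 0.1868, 0.0681]
contact_force: [3.7, 2.2, 5.8]
grip_force: 61.5
tool_pos: [0.5535, 0.186, 0.1442]
contact_force: [0.2, -0.3, -1.0]
grip_force: 0.0
tool_pos: [0.5558, 0.1865, 0.2603]
contact_force: [-1.0, -0.4, -0.8]
grip_force: 0.0
pred shaft ends [[227.0, 171.0], [320.0, 171.0]] rim [[273.0, 121.0], [273.0, 217.0], [273.0, 183.0]]
blobs [([273.0, 166.0], [227, 120, 94, 88, 3120]), ([274.0, 216.0], [264, 215, 20, 4, 70]), ([274.0, 234.0], [263, 222, 21, 24, 447])]
orange n 119 (np.float64(273.38655462184875), np.float64(210.94957983193277))
 white near end: centroid 232.9 169.9 n 167
 white near end: centroid 312.7 169.7 n 197
t 73.1 tcp [0.5559 0.1865 0.2607] ydeg -67.7 q6 1.38 
 shift mm [-379.9  337.9    6.3] turn rad [4.000e-04 2.300e-03 7.323e-01] open 0.0853 grip 0.0 F [ 0.   0.2 -0.1]
s10.png [([328.0, 147.0], 54), ([385.0, 204.0], 35), ([266.0, 225.0], 20), ([306.0, 238.0], 10), ([248.0, 244.0], 14), ([282.0, 261.0], 11), ([262.0, 288.0], 25)]
(189, 302, 73, 79) (226.28616333007812, 338.3107604980469)
s13.png [([322.0, 141.0], 453), ([385.0, 204.0], 36), ([277.0, 221.0], 14), ([272.0, 222.0], 8), ([290.0, 227.0], 17), ([306.0, 238.0], 12), ([247.0, 244.0], 15), ([282.0, 261.0], 9), ([237.0, 268.0], 49), ([261.0, 288.0], 26)]
(189, 302, 73, 79) (226.28616333007812, 338.3107604980469)
[[228.48518103 275.839159  ]
 [273.41322884 279.31607619]]
```

```bash
python3 -m crank '[[-22.3,19.9,0,0,0,0,1],[-22.3,19.9,0,0,0,0,1],[-22.3,19.9,0,0,0,0,1],[-22.3,19.9,0,0,0,0,1],[-22.3,19.9,0,0,0,0,1],[-22.3,19.9,0,0,0,0,1],[-22.3,19.9,0,0,0,0,1],[-22.3,19.9,0,0,0,0,1],[-22.3,19.9,0,0,0,0,1],[-22.3,19.9,0,0,0,0,1]]'>/dev/null && python3 -m crank '[[-22.3,19.9,0,0,0,0,1],[-22.3,19.9,0,0,0,0,1],[-22.3,19.9,0,0,0,0,1],[-22.3,19.9,0,0,0,0,1],[-22.3,19.9,0,0,0,0,1],[-22.3,19.9,0,0,0,0,1],[-22.3,19.9,0,0,0,0,1],[0,0,0,0,0,0,1],[0,0,0,0,0,0.09,1],[0,0,0,0,0,0.1,1]]' >/dev/null&& python3 -m crank '[[0,0,0,0,0,0.1,1],[0,0,0,0,0,0.11,1],[0,0,0,0,0,0.11,1],[0,0,0,0,0,0.11,1],[0,0,0,0,0,0.11,1],[0,0,0,0,0,0,1],[0,0,0,0,0,0,1],[0,0,0,0,0,0,1],[0,0,0,0,0,0,1],[0,0,0,0,0,0,1]]'
python3 - <<'E'
from shaft import *
look([.3323,-.2701,.075],70.3,'wg'); goal(.3323,-.2701,.064,70.3)
E
```

```text
t: 75.63
tool_pos: [0.3338, -0.2699, 0.262]
tool_rot: [-3.096, 0.532, 0.0]
contact_force: [-0.3, -0.6, -0.2]
opening: 0.0852
grip_force: 0.0
pred shaft ends [[227.0, 173.0], [320.0, 173.0]] rim [[274.0, 123.0], [273.0, 218.0], [274.0, 185.0]]
blobs [([273.0, 150.0], [227, 93, 92, 124, 9017])]
orange n 82 (np.float64(272.1585365853658), np.float64(219.28048780487805))
 white near end: centroid 235.1 170.5 n 375
 white near end: centroid 310.6 170.5 n 332
t 75.7 tcp [ 0.3338 -0.27    0.262 ] ydeg -109.5 q6 1.06 
 shift mm [ -1.4   0.6 198. ] turn rad [-0.0001  0.      0.0032] open 0.0855 grip 0.0 F [ 0.8  0.7 -0.4]
```

```bash
python3 -m crank '[[0,0.6,15,0,0,0.003,1],[0,0,25,0,0,0,1],[0,0,25,0,0,0,1],[0,0,25,0,0,0,1],[0,0,25,0,0,0,1],[0,0,25,0,0,0,1],[0,0,25,0,0,0,1],[0,0,18,0,0,0,1],[0,0,10,0,0,0,1],[0,0,5,0,0,0,1]]' 60 | grep -E 'pos|force' && python3 -m crank '[[0,0,0,0,0,0,0.5],[0,0,0,0,0,0,-0.2],[0,0,0,0,0,0,-0.3],[0,0,0,0,0,0,-0.4],[0,0,0,0,0,0,-1],[0,0,0,0,0,0,-1],[0,0,0,0,0,0,-1],[0,0,0,0,0,0,-1],[0,0,0,0,0,0,-1],[0,0,0,0,0,0,-1]]' && python3 -m crank '[[0,0,0,0,0,0,-1],[0,0,-3,0,0,0,-1],[0,0,-7,0,0,0,-1],[0,0,-15,0,0,0,-1],[0,0,-20,0,0,0,-1],[0,0,-25,0,0,0,-1],[0,0,-25,0,0,0,-1],[0,0,-25,0,0,0,-1],[0,0,-20,0,0,0,-1],[0,0,0,0,0,0,-1]]'
python3 - <<'E'
from h import *
goal(.5445,-.0475,.065,82.8)
E
```

```text
tool_pos: [0.3328, -0.2697, 0.0623]
contact_force: [0.2, -0.3, -0.3]
grip_force: 0.0
t: 77.35
tool_pos: [0.3341, -0.2712, 0.0652]
tool_rot: [3.094, -0.538, 0.002]
contact_force: [-0.7, 1.4, 6.5]
opening: 0.0189
grip_force: 60.4
t: 78.18
tool_pos: [0.335, -0.2723, 0.2087]
tool_rot: [3.09, -0.538, 0.009]
contact_force: [0.8, -0.6, -2.3]
opening: 0.019
grip_force: 59.5
t 78.2 tcp [ 0.335  -0.2723  0.2087] ydeg -109.7 q6 1.06 
 shift mm [ 120.3 -282.9  143.4] turn rad [ 0.0045 -0.0063 -0.2189] open 0.0190 grip 59.5 F [ 0.8 -0.6 -2.3]
```

```bash
python3 -m crank '[[12.3,-28.1,0,0,0,0,-1],[12.3,-28.1,0,0,0,0,-1],[12.3,-28.1,0,0,0,0,-1],[12.3,-28.1,0,0,0,0,-1],[12.3,-28.1,0,0,0,0,-1],[12.3,-28.1,0,0,0,0,-1],[12.3,-28.1,0,0,0,0,-1],[12.3,-28.1,0,0,0,0,-1],[12.3,-28.1,0,0,0,0,-1],[12.3,-28.1,0,0,0,0,-1]]' >/dev/null && python3 -m crank '[[0,0,0,0,0,-0.06,-1],[0,0,0,0,0,-0.06,-1],[0,0,0,0,0,-0.06,-1],[0,0,0,0,0,-0.0386,-1],[0,0,10,0,0,0,-1],[0,0,20,0,0,0,-1],[0,0,20,0,0,0,-1],[0,0,20,0,0,0,-1],[0,0,15,0,0,0,-1],[0,0,15,0,0,0,-1]]' >/dev/null && python3 -m crank '[[0,0,15,0,0,0,-1],[0,0,10,0,0,0,-1],[0,0,5,0,0,0,-1],[0,0,2,0,0,0,-1],[0,0,0,0,0,0,-1],[0,0,0,0,0,0,-1],[0,0,0,0,0,0,-1],[0,0,0,0,0,0,-1],[0,0,0,0,0,0,-1],[0,0,0,0,0,0,-1]]'
python3 - <<'E'
from h import *
goal(.5445,-.0475,.063,82.8)
E
```

```text
t: 80.68
tool_pos: [0.5446, -0.0478, 0.0726]
tool_rot: [3.135, -0.198, 0.002]
contact_force: [0.3, 0.5, -4.5]
opening: 0.0189
grip_force: 60.5
t 80.7 tcp [ 0.5446 -0.0478  0.0726] ydeg -97.2 q6 1.47 
 shift mm [-0.1 -0.3  9.6] turn rad [ 0.0001 -0.001  -0.0003] open 0.0189 grip 60.5 F [ 0.3  0.5 -4.5]
```

```bash
python3 -m crank '[[0,0,2,0,0,0,-1],[0,0,2,0,0,0,-1],[0,0,2,0,0,0,-1],[0,0,1,0,0,0,-1],[0,0,1,0,0,0,-1],[0,0,0.5,0,0,0,-1],[0,0,0.5,0,0,0,-1],[0,0,0,0,0,0,-1],[0,0,0,0,0,0,-1],[0,0,0,0,0,0,-1]]' | grep -E 'pos|force'; python3 -m crank '[[0,0,0.5,0,0,0,-1],[0,0,0.5,0,0,0,-1],[0,0,0.5,0,0,0,-1],[0,0,0,0,0,0,-1],[0,0,0,0,0,0,-1],[0,0,0,0,0,0,-1],[0,0,0,0,0,0,-1],[0,0,0,0,0,0,-1],[0,0,0,0,0,0,-1],[0,0,0,0,0,0,-1]]' | grep -E 'pos|force'
```

```text
tool_pos: [0.5447, -0.0477, 0.0634]
contact_force: [1.3, 0.8, -2.1]
grip_force: 60.5
tool_pos: [0.5451, -0.0478, 0.0625]
contact_force: [0.8, -0.1, 5.9]
grip_force: 61.8
```

```bash
python3 - <<'E'
from h import *
snap('side','s14.png')
E
python3 -m crank '[[0,0,0,0,0,0,-0.55],[0,0,0,0,0,0,-0.5],[0,0,0,0,0,0,-0.45],[0,0,0,0,0,0,-0.3],[0,0,0,0,0,0,0.2],[0,0,0,0,0,0,0.8],[0,0,0,0,0,0,1],[0,0,-10,0,0,0,1],[0,0,-30,0,0,0,1],[0,0,-40,0,0,0,1]]' 20 | grep -E 'pos|force' && python3 -m crank '[[0,0,-30,0,0,0,1],[0,0,-30,0,0,0,1],[0,0,-30,0,0,0,1],[0,0,-25,0,0,0,1],[0,0,0,0,0,0,1],[0,0,0,0,0,0,1],[0,0,0,0,0,0,1],[0,0,0,0,0,0,1],[0,0,0,0,0,0,1],[0,0,0,0,0,0,1]]' | grep -E 'pos|force'
python3 - <<'E'
from shaft import *
look([.544,-.0475,.072],82.8,'wh0');snap('side','s15.png')
E
for i in 1 2 3; do python3 -m crank '[[0,0,0,0,0,0,1],[0,0,0,0,0,0,1],[0,0,0,0,0,0,1],[0,0,0,0,0,0,1],[0,0,0,0,0,0,1],[0,0,0,0,0,0,1],[0,0,0,0,0,0,1],[0,0,0,0,0,0,1],[0,0,0,0,0,0,1],[0,0,0,0,0,0,1]]' >/dev/null; done
python3 - <<'E'
from shaft import *
look([.544,-.0475,.072],82.8,'wh1');snap('side','s16.png')
R=lambda f:cv2.imread('pics/'+f)[:,:,::-1].astype(int)
print('diff',int((np.abs(R('wh0.png')-R('wh1.png')).max(2)>40)[60:300,200:350].sum()))
for f in('s14.png','s15.png','s16.png'):
    h=cv2.cvtColor(cv2.imread('pics/'+f),cv2.COLOR_BGR2HSV);m=cv2.inRange(h,(6,110,110),(20,255,255));N,_,st,ce=cv2.connectedComponentsWithStats(m);print(f,[(ce[i].round(0).tolist(),int(st[i,4])) for i in range(1,N) if st[i,4]>4])
    m=cv2.inRange(h,(100,110,60),(125,255,255));m[:270]=0;k=max(cv2.findContours(m,0,2)[0],key=cv2.contourArea);print(cv2.boundingRect(k))
E
```

```text
tool_pos: [0.5413, -0.047, 0.1389]
contact_force: [0.8, 0.5, -0.1]
grip_force: 0.0
tool_pos: [0.5435, -0.0475, 0.2549]
contact_force: [0.4, -0.6, -0.7]
grip_force: 0.0
pred shaft ends [[226.0, 171.0], [320.0, 171.0]] rim [[273.0, 121.0], [273.0, 217.0], [273.0, 184.0]]
blobs [([267.0, 164.0], [216, 101, 106, 116, 6028])]
orange n 135 (np.float64(289.3333333333333), np.float64(214.06666666666666))
 white near end: centroid 229.4 168.3 n 741
 white near end: centroid 312.9 169.3 n 639
pred shaft ends [[226.0, 172.0], [319.0, 172.0]] rim [[273.0, 122.0], [273.0, 218.0], [273.0, 184.0]]
blobs [([267.0, 164.0], [216, 102, 106, 116, 5939])]
orange n 123 (np.float64(290.1951219512195), np.float64(214.2439024390244))
 white near end: centroid 230.1 169.4 n 777
 white near end: centroid 312.8 170.3 n 628
diff 99
s14.png [([314.0, 115.0], 5), ([319.0, 147.0], 15), ([332.0, 147.0], 37), ([287.0, 224.0], 38), ([306.0, 238.0], 10), ([248.0, 244.0], 14), ([237.0, 268.0], 51), ([282.0, 261.0], 11), ([262.0, 288.0], 21)]
(189, 302, 73, 79)
s15.png [([322.0, 141.0], 451), ([287.0, 224.0], 40), ([248.0, 244.0], 14), ([237.0, 268.0], 51), ([282.0, 261.0], 10), ([264.0, 286.0], 11), ([259.0, 289.0], 13)]
(189, 302, 73, 79)
s16.png [([331.0, 41.0], 6), ([325.0, 51.0], 5), ([322.0, 141.0], 455), ([287.0, 224.0], 38), ([248.0, 244.0], 14), ([237.0, 268.0], 51), ([282.0, 261.0], 11), ([261.0, 288.0], 23), ([458.0, 295.0], 5)]
(189, 302, 73, 79)
```

```bash
python3 -m crank '[[0,0,15,0,0,0,1],[0,0,25,0,0,0,1],[0,0,25,0,0,0,1],[0,0,25,0,0,0,1],[0,0,25,0,0,0,1],[0,0,25,0,0,0,1],[0,0,20,0,0,0,1],[0,0,15,0,0,0,1],[0,0,11,0,0,0,1],[0,0,6,0,0,0,1]]' 60 | grep -E 'pos|force'&& python3 -m crank '[[0,0,1,0,0,0,0.5],[0,0,0,0,0,0,-0.2],[0,0,0,0,0,0,-0.3],[0,0,0,0,0,0,-0.4],[0,0,0,0,0,0,-1],[0,0,0,0,0,0,-1],[0,0,0,0,0,0,-1],[0,0,0,0,0,0,-1],[0,0,0,0,0,0,-1],[0,0,0,0,0,0,-1]]' && python3 -m crank '[[0,0,0,0,0,0,-1],[0,0,-3,0,0,0,-1],[0,0,-7,0,0,0,-1],[0,0,-15,0,0,0,-1],[0,0,-20,0,0,0,-1],[0,0,-25,0,0,0,-1],[0,0,-25,0,0,0,-1],[0,0,-25,0,0,0,-1],[0,0,0,0,0,0,-1],[0,0,0,0,0,0,-1]]'
python3 - <<'E'
from h import *
goal(.4366,-.3083,.2,70.3)
E
```

```text
tool_pos: [0.5433, -0.0475, 0.0628]
contact_force: [-0.5, 0.7, -1.2]
grip_force: 0.0
t: 88.43
tool_pos: [0.545, -0.0478, 0.0646]
tool_rot: [3.135, -0.198, 0.003]
contact_force: [0.2, 0.5, 5.6]
opening: 0.0189
grip_force: 60.2
t: 89.27
tool_pos: [0.5447, -0.0478, 0.1841]
tool_rot: [3.135, -0.197, 0.003]
contact_force: [-0.4, 0.2, -4.9]
opening: 0.0189
grip_force: 59.2
t 89.3 tcp [ 0.5447 -0.0478  0.1841] ydeg -97.2 q6 1.47 
 shift mm [-74.5 272.  -16. ] turn rad [ 0.     -0.0019  0.2181] open 0.0189 grip 59.2 F [-0.4  0.2 -4.9]
```

```bash
python3 -m crank '[[-7.45,27.2,-2,0,0,0,-1],[-7.45,27.2,-2,0,0,0,-1],[-7.45,27.2,-2,0,0,0,-1],[-7.45,27.2,-2,0,0,0,-1],[-7.45,27.2,0,0,0,0,-1],[-7.45,27.2,0,0,0,0,-1],[-7.45,27.2,0,0,0,0,-1],[-7.45,27.2,0,0,0,0,-1],[-7.45,27.2,0,0,0,0,-1],[-7.45,27.2,0,0,0,0,-1]]' >/dev/null && python3 -m crank '[[0,0,0,0,0,0.06,-1],[0,0,0,0,0,0.06,-1],[0,0,0,0,0,0.06,-1],[0,0,0,0,0,0.038,-1],[0,0,10,0,0,0,-1],[0,0,20,0,0,0,-1],[0,0,20,0,0,0,-1],[0,0,15,0,0,0,-1],[0,0,0,0,0,0,-1],[0,0,0,0,0,0,-1]]' && python3 -m crank '[[0,0,15,0,0,0,-1],[0,0,15,0,0,0,-1],[0,0,10,0,0,0,-1],[0,0,7,0,0,0,-1],[0,0,4,0,0,0,-1],[0,0,2,0,0,0,-1],[0,0,0,0,0,0,-1],[0,0,0,0,0,0,-1],[0,0,0,0,0,0,-1],[0,0,0,0,0,0,-1]]'
```

```text
t: 90.93
tool_pos: [0.4344, -0.3065, 0.123]
tool_rot: [-3.092, 0.536, 0.008]
contact_force: [-0.6, 0.4, -4.0]
opening: 0.0187
grip_force: 59.9
t: 91.77
tool_pos: [0.4366, -0.3086, 0.0743]
tool_rot: [3.095, -0.537, 0.002]
contact_force: [-0.1, -0.3, -4.1]
opening: 0.0187
grip_force: 60.1
```

```bash
python3 -m crank '[[0,0,2,0,0,0,-1],[0,0,1,0,0,0,-1],[0,0,1,0,0,0,-1],[0,0,1,0,0,0,-1],[0,0,0.5,0,0,0,-1],[0,0,0,0,0,0,-1],[0,0,0,0,0,0,-1],[0,0,0,0,0,0,-1],[0,0,0,0,0,0,-1],[0,0,0,0,0,0,-1]]' | grep -E 'pos|force'; python3 -m crank '[[0,0,0.5,0,0,0,-1],[0,0,0.5,0,0,0,-1],[0,0,0.5,0,0,0,-1],[0,0,0,0,0,0,-1],[0,0,0,0,0,0,-1],[0,0,0,0,0,0,-1],[0,0,0,0,0,0,-1],[0,0,0,0,0,0,-1],[0,0,0,0,0,0,-1],[0,0,0,0,0,0,-1]]' | grep -E 'pos|force'
```

```text
tool_pos: [0.4365, -0.3084, 0.0683]
contact_force: [1.5, -1.3, -2.2]
grip_force: 60.3
tool_pos: [0.437, -0.3088, 0.0676]
contact_force: [2.2, 0.1, 5.2]
grip_force: 61.3
```

```bash
python3 -m crank '[[0,0,0,0,0,0,-0.55],[0,0,0,0,0,0,-0.5],[0,0,0,0,0,0,-0.45],[0,0,0,0,0,0,-0.3],[0,0,0,0,0,0,0.2],[0,0,0,0,0,0,0.8],[0,0,0,0,0,0,1],[0,0,-10,0,0,0,1],[0,0,-30,0,0,0,1],[0,0,-40,0,0,0,1]]' 20 | grep -E 'pos|force' && python3 -m crank '[[0,0,-30,0,0,0,1],[0,0,-35,0,0,0,1],[0,0,-35,0,0,0,1],[0,0,-35,0,0,0,1],[0,0,-10,0,0,0,1],[0,0,0,0,0,0,1],[0,0,0,0,0,0,1],[0,0,0,0,0,0,1],[0,0,0,0,0,0,1],[0,0,0,0,0,0,1]]' | grep -E 'pos|force'
python3 - <<'E'
from shaft import *
look([.4364,-.308,.075],70.3,'wi'); goal(.456,.3615,.289,140.7)
s,_=snap('side','s17.png');h=cv2.cvtColor(s,cv2.COLOR_RGB2HSV);m=cv2.inRange(h,(100,110,60),(125,255,255));m[:230]=0;k=max(cv2.findContours(m,0,2)[0],key=cv2.contourArea);print(cv2.boundingRect(k))
E
```

```text
tool_pos: [0.4339, -0.3062, 0.144]
contact_force: [1.1, -0.4, 0.1]
grip_force: 0.0
tool_pos: [0.4354, -0.3075, 0.289]
contact_force: [0.4, -0.6, 0.3]
grip_force: 0.0
pred shaft ends [[230.0, 164.0], [317.0, 164.0]] rim [[273.0, 118.0], [273.0, 207.0], [273.0, 175.0]]
blobs [([272.0, 158.0], [231, 88, 86, 149, 10281])]
orange n 36 (np.float64(273.5), np.float64(207.5))
 white near end: centroid 237.6 162.3 n 357
 white near end: centroid 308.0 158.4 n 264
t 95.2 tcp [ 0.4356 -0.3077  0.2895] ydeg -109.7 q6 1.16 
 shift mm [-206.4 -636.9    1.9] turn rad [-0.003   0.0019 -1.2288] open 0.0856 grip 0.0 F [-0.1 -0.6 -1.1]
(189, 302, 73, 79)
```

```bash
python3 -m crank '[[-10.3,-31.8,0,0,0,0,1],[-10.3,-31.8,0,0,0,0,1],[-10.3,-31.8,0,0,0,0,1],[-10.3,-31.8,0,0,0,0,1],[-10.3,-31.8,0,0,0,0,1],[-10.3,-31.8,0,0,0,0,1],[-10.3,-31.8,0,0,0,0,1],[-10.3,-31.8,0,0,0,0,1],[-10.3,-31.8,0,0,0,0,1],[-10.3,-31.8,0,0,0,0,1]]' >/dev/null&& python3 -m crank '[[-10.3,-31.8,0,0,0,0,1],[-10.3,-31.8,0,0,0,0,1],[-10.3,-31.8,0,0,0,0,1],[-10.3,-31.8,0,0,0,0,1],[-10.3,-31.8,0,0,0,0,1],[-10.3,-31.8,0,0,0,0,1],[-10.3,-31.8,0,0,0,0,1],[-10.3,-31.8,0,0,0,0,1],[-10.3,-31.8,0,0,0,0,1],[-10.3,-31.8,0,0,0,0,1]]' >/dev/null&& python3 -m crank '[[0,0,0,0,0,-0.11,1],[0,0,0,0,0,-0.11,1],[0,0,0,0,0,-0.11,1],[0,0,0,0,0,-0.11,1],[0,0,0,0,0,-0.11,1],[0,0,0,0,0,-0.11,1],[0,0,0,0,0,-0.11,1],[0,0,0,0,0,-0.11,1],[0,0,0,0,0,-0.11,1],[0,0,0,0,0,-0.11,1]]' >/dev/null && python3 -m crank '[[0,0,0,0,0,-0.1,1],[0,0,0,0,0,-0.028,1],[0,0,0,0,0,0,1],[0,0,0,0,0,0,1],[0,0,0,0,0,0,1],[0,0,0,0,0,0,1],[0,0,0,0,0,0,1],[0,0,0,0,0,0,1],[0,0,0,0,0,0,1],[0,0,0,0,0,0,1]]'
cat > cov.py <<'E'
from h import *
def cover(ztop,tag):
    a,o=snap('wrist',tag+'.png');c=cam('wrist',o);h=cv2.cvtColor(a,cv2.COLOR_RGB2HSV);m=cv2.inRange(h,(100,110,60),(125,255,255))
    k=max(cv2.findContours(m,0,2)[0],key=cv2.contourArea);r=cv2.boundingRect(k);print('blue',r,cv2.minAreaRect(k))
    f=np.zeros_like(m);cv2.drawContours(f,[k],-1,255,-1)
    d=cv2.bitwise_and(f,cv2.inRange(a.max(2),0,105)&cv2.bitwise_not(m));d=cv2.morphologyEx(d,cv2.MORPH_OPEN,np.ones((5,5)))
    kk=cv2.findContours(d,0,2)[0]
    if not kk:return
    k=max(kk,key=cv2.contourArea);r=cv2.minAreaRect(k);b=cv2.boxPoints(r);P=onz(c,b,ztop)[:,:2]
    e=[P[1]-P[0],P[2]-P[1]];L=max(e,key=np.linalg.norm)
    print('handle px',np.round(r[0],1),np.round(r[1],1),'xy',P.mean(0).round(4),'len',[np.linalg.norm(v).round(4) for v in e],'dir',np.degrees(np.arctan2(L[1],L[0])).round(1))
    return P.mean(0)
E
python3 - <<'E'
from cov import *
cover(.211,'wj');cover(.211,'wk');goal(.456,.3615,.1505,140.7)
o=ctrl.get_obs();c=cam('wrist',o);u=np.array([np.cos(np.radians(50.7)),np.sin(np.radians(50.7)),0]);hc=np.array([.456,.3615,.211]);print(proj(c,np.array([hc+u*.035,hc,hc-u*.035])))
E
```

```text
t: 98.53
tool_pos: [0.4566, 0.3601, 0.2915]
tool_rot: [-2.84, -1.344, -0.0]
contact_force: [0.3, -0.1, -0.7]
opening: 0.0853
grip_force: 0.0
blue (200, 115, 131, 132) ((265.5867004394531, 180.75656127929688), (130.765869140625, 130.0431365966797), 89.43273162841797)
blue (200, 115, 131, 132) ((265.581787109375, 180.75662231445312), (130.765869140625, 130.03323364257812), 89.43273162841797)
t 98.6 tcp [0.4567 0.3601 0.2916] ydeg -39.3 q6 1.23 
 shift mm [  0.7  -1.4 141.1] turn rad [ 0.     -0.0001 -0.0009] open 0.0857 grip 0.0 F [-0.9 -1.4 -0.1]
[[270.98397835 154.95109286]
 [271.07003391 201.34891657]
 [271.15234994 244.16466314]]
```

```bash
python3 - <<'E'
from h import *
a=cv2.imread('pics/wk.png')
print(a[200,240:300:3].tolist())
g=a[:,:,0].astype(int)
for y in (160,180,200,220,235): 
    x=np.nonzero(g[y,210:325]<120)[0]+210; print(y,x.min() if len(x) else None,x.max() if len(x) else None,len(x))
col=g[:,270];print([int(v) for v in col[110:260:5]])
E
```

```text
[[255, 203, 128], [255, 203, 129], [255, 204, 128], [255, 205, 130], [255, 204, 127], [255, 206, 130], [255, 202, 125], [255, 202, 126], [255, 206, 128], [255, 203, 126], [255, 194, 117], [242, 177, 107], [137, 88, 64], [115, 83, 77], [121, 92, 87], [120, 95, 92], [113, 81, 79], [111, 86, 81], [116, 85, 74], [227, 164, 100]]
160 271 294 15
180 277 294 13
200 277 294 15
220 270 294 25
235 276 324 27
[255, 255, 255, 255, 255, 255, 255, 255, 255, 119, 136, 255, 249, 245, 246, 243, 252, 245, 255, 255, 255, 221, 116, 137, 189, 192, 193, 192, 216, 215]
```

```bash
python3 -m crank '[[0.7,4.6,15,0,0,0,1],[0,0,20,0,0,0,1],[0,0,20,0,0,0,1],[0,0,20,0,0,0,1],[0,0,20,0,0,0,1],[0,0,20,0,0,0,1],[0,0,15,0,0,0,1],[0,0,8,0,0,0,1],[0,0,3,0,0,0,1],[0,0,0,0,0,0,1]]' 40 && python3 -m crank '[[0,0,0,0,0,0,0.3],[0,0,0,0,0,0,0],[0,0,0,0,0,0,-0.3],[0,0,0,0,0,0,-0.5],[0,0,0,0,0,0,-1],[0,0,0,0,0,0,-1],[0,0,0,0,0,0,-1],[0,0,0,0,0,0,-1],[0,0,0,0,0,0,-1],[0,0,0,0,0,0,-1]]'
```

```text
t: 99.47
tool_pos: [0.4603, 0.3573, 0.1494]
tool_rot: [2.84, 1.344, -0.003]
contact_force: [0.7, -0.7, 0.4]
opening: 0.0856
grip_force: 0.0
t: 100.3
tool_pos: [0.4603, 0.3584, 0.1514]
tool_rot: [-2.838, -1.344, -0.0]
contact_force: [-4.3, 1.4, 5.9]
opening: 0.0142
grip_force: 40.5
```

```bash
python3 -m crank '[[0,-3,0,0,0,0,-1],[0,0,-2,0,0,0,-1],[0,0,-5,0,0,0,-1],[0,0,-10,0,0,0,-1],[0,0,-20,0,0,0,-1],[0,0,-25,0,0,0,-1],[0,0,-25,0,0,0,-1],[0,0,-25,0,0,0,-1],[0,0,-23,0,0,0,-1],[0,0,0,0,0,0,-1]]' 60
python3 - <<'E'
from h import *
a,o=snap('wrist','wl.png');goal(.5435,-.0475,.285,82.8,o)
h=cv2.cvtColor(a,cv2.COLOR_RGB2HSV);m=cv2.inRange(h,(100,110,60),(125,255,255));k=max(cv2.findContours(m,0,2)[0],key=cv2.contourArea);print('blue',cv2.boundingRect(k))
m=cv2.inRange(cv2.cvtColor(cv2.imread('pics/w3.png'),cv2.COLOR_BGR2HSV),(100,110,60),(125,255,255))
for f,pos in (('w1.png',None),):
    pass
# columns of roof edges at several rows, compare both sides of cx
M=cv2.inRange(h,(100,110,60),(125,255,255))
for y in(150,180,210,240,270):
    x=np.nonzero(M[y])[0];print(y,(x.min(),x.max(),(x.min()+x.max())/2) if len(x) else None)
b=cv2.imread('pics/w4.png')
E
```

```text
t: 101.13
tool_pos: [0.4607, 0.3606, 0.2924]
tool_rot: [-2.839, -1.343, -0.017]
contact_force: [0.3, 0.9, -1.3]
opening: 0.0129
grip_force: 58.8
t 101.1 tcp [0.4607 0.3606 0.2924] ydeg -39.4 q6 1.22 
 shift mm [-263.1  322.8    6.2] turn rad [-0.0013 -0.0109  1.0094] open 0.0129 grip 58.8 F [ 0.3  0.9 -1.3]
blue (149, 128, 225, 198)
150 (np.int64(149), np.int64(372), np.float64(260.5))
180 (np.int64(152), np.int64(369), np.float64(260.5))
210 (np.int64(155), np.int64(365), np.float64(260.0))
240 (np.int64(159), np.int64(362), np.float64(260.5))
270 (np.int64(162), np.int64(359), np.float64(260.5))
```

```bash
python3 -m crank '[[0,0,0,0,0,0,-1],[0,0,0,0,0,0,-1],[0,0,0,0,0,0,-1],[0,0,0,0,0,0,-1],[0,0,0,0,0,0,-1],[0,0,0,0,0,0,-1],[0,0,0,0,0,0,-1],[0,0,0,0,0,0,-1],[0,0,0,0,0,0,-1],[0,0,0,0,0,0,-1]]'
python3 - <<'E'
from h import *
a,o=snap('wrist','wm.png')
h=cv2.cvtColor(a,cv2.COLOR_RGB2HSV);M=cv2.inRange(h,(100,110,60),(125,255,255))
for y in(150,180,210,240,270):
    x=np.nonzero(M[y])[0];g=a[y,200:340,2].astype(int);d=np.nonzero(g<130)[0]+200;print(y,x.min(),x.max(),(x.min()+x.max())/2,'dark',(d.min(),d.max()) if len(d) else None)
# ridge: brightness step between two roof halves at row 150
print(a[150,230:320:3,0].tolist())
# top corners of the roof front edge
k=max(cv2.findContours(M,0,2)[0],key=cv2.contourArea);b=cv2.approxPolyDP(k,4,True)[:,0];print(b.tolist())
c=cam('wrist',o);R=Rn.from_rotvec(o['tool_rot']).as_matrix();g=o['tool_pos']+R@[0,0,-.0512]
# cover upright model: handle bar at g; eaves/ridge/lower far corners
for n,q in(('eaveL/R far',[[.055,-.057,.059],[.055,.057,.059]]),('ridge far',[[.055,0,.031]]),('low far',[[.055,-.057,.133],[.055,.057,.133]]),('eave near',[[-.055,-.057,.059],[-.055,.057,.059]])):
    print(n,proj(c,np.array([g+R@np.array(v) for v in q])).round(0).tolist())
E
```

```text
t: 102.02
tool_pos: [0.4584, 0.3596, 0.2856]
tool_rot: [-2.84, -1.344, -0.0]
contact_force: [-0.8, 0.7, -2.8]
opening: 0.0132
grip_force: 58.7
150 149 372 260.5 dark (np.int64(249), np.int64(279))
180 152 369 260.5 dark None
210 155 366 260.5 dark (np.int64(255), np.int64(281))
240 159 362 260.5 dark (np.int64(255), np.int64(291))
270 162 359 260.5 dark (np.int64(253), np.int64(293))
[76, 75, 79, 78, 78, 76, 74, 72, 71, 91, 216, 245, 255, 255, 240, 212, 103, 69, 78, 81, 82, 85, 83, 90, 91, 94, 96, 95, 99, 100]
[[373, 144], [333, 129], [330, 146], [268, 154], [183, 147], [179, 131], [150, 145], [167, 314], [181, 317], [187, 325], [206, 320], [218, 303], [225, 276], [238, 271], [242, 259], [255, 258], [255, 229], [284, 221], [292, 233], [292, 258], [304, 259], [306, 269], [322, 277], [329, 307], [339, 319], [356, 321]]
eaveL/R far [[162.0, 142.0], [384.0, 142.0]]
ridge far [[273.0, 151.0]]
low far [[193.0, 128.0], [353.0, 128.0]]
eave near [[180.0, 323.0], [366.0, 323.0]]
```

```bash
cat > plan.py <<'E'
from h import *
def plan(gx,gy,gz,ydeg,tilt):
    """shift+turn (turn applied after the shift) so that the grasp point -> g with tool = down*Rx(-tilt)"""
    o=ctrl.get_obs();R0=Rn.from_rotvec(o['tool_rot']);M=R0.as_matrix();a=np.degrees(np.arctan2(M[1,1],M[0,1]));yy=np.radians(a+(ydeg-a+90)%180-90)
    Y=np.array([np.cos(yy),np.sin(yy),0]);Z=np.array([0,0,-1.]);Rd=Rn.from_matrix(np.c_[np.cross(Y,Z),Y,Z]);Rt=Rd*Rn.from_rotvec([-tilt,0,0])
    T=np.array([gx,gy,gz])+Rt.apply([0,0,.0512])
    yaw=(R0.inv()*Rd).as_rotvec()
    print('t',o['t'],'TCP goal',T.round(4),'now',o['tool_pos'].round(4),'shift in present axes',(R0.inv().apply(T-o['tool_pos'])*1000).round(1),'yaw',yaw.round(4),'full turn',(R0.inv()*Rt).as_rotvec().round(4),'F',o['contact_force'].round(1))
E
python3 - <<'E'
from plan import *
o=ctrl.get_obs();c=cam('wrist',o);R=Rn.from_rotvec(o['tool_rot']).as_matrix();C,d=ray(c,[[268,154],[150,145],[373,144],[179,131],[333,129]])
for xf in(.055,.052,.058):
    Ct=R.T@(C-o['tool_pos']);D=d@R;P=Ct+D*((xf-Ct[0])/D[:,0])[:,None];P[:,2]+=.0512;print(xf,(P[:,1:]*1000).round(1).tolist())
plan(.5437,-.0477,.335,82.8,.095)
E
```

```text
0.055 [[-2.2, 22.9], [-60.3, 49.6], [49.7, 53.0], [-61.6, 112.2], [41.2, 124.3]]
0.052 [[-2.4, 40.4], [-67.4, 70.3], [55.6, 74.1], [-68.9, 140.2], [46.0, 153.8]]
0.058 [[-1.9, 5.3], [-53.2, 28.9], [43.8, 31.9], [-54.4, 84.1], [36.3, 94.8]]
t 102.0667 TCP goal [ 0.5431 -0.0525  0.284 ] now [0.4583 0.3596 0.2856] shift in present axes [-265.   326.8    1.5] yaw [-0.0000e+00 -1.0000e-04  1.0098e+00] full turn [-0.0868 -0.0481  1.009 ] F [-0.9 -0.  -3.1]
```

```bash
python3 -m crank '[[-19,23.3,0,0,0,0,-1],[-19,23.3,0,0,0,0,-1],[-19,23.3,0,0,0,0,-1],[-19,23.3,0,0,0,0,-1],[-19,23.3,0,0,0,0,-1],[-19,23.3,0,0,0,0,-1],[-19,23.3,0,0,0,0,-1],[-19,23.3,0,0,0,0,-1],[-19,23.3,0,0,0,0,-1],[-19,23.3,0,0,0,0,-1]]' >/dev/null && python3 -m crank '[[-19,23.3,0,0,0,0,-1],[-19,23.3,0,0,0,0,-1],[-19,23.3,0,0,0,0,-1],[-18,23.3,0,0,0,0,-1],[0,0,0,0,0,0.1,-1],[0,0,0,0,0,0.1,-1],[0,0,0,0,0,0.1,-1],[0,0,0,0,0,0.1,-1],[0,0,0,0,0,0.1,-1],[0,0,0,0,0,0.1,-1]]' >/dev/null && python3 -m crank '[[0,0,0,0,0,0.1,-1],[0,0,0,0,0,0.1,-1],[0,0,0,0,0,0.1,-1],[0,0,0,0,0,0.11,-1],[0,0,0,-0.04,0,0,-1],[0,0,0,-0.04,0,0,-1],[0,0,0,0,0,0,-1],[0,0,0,0,0,0,-1],[0,0,0,0,0,0,-1],[0,0,0,0,0,0,-1]]'
python3 - <<'E'
from plan import *
plan(.5437,-.0477,.2,82.8,.08)
a,o=snap('wrist','wn.png');s,_=snap('side','s18.png')
c=cam('wrist',o);h=cv2.cvtColor(a,cv2.COLOR_RGB2HSV);M=cv2.inRange(h,(100,110,60),(125,255,255))
k=max(cv2.findContours(M,0,2)[0],key=cv2.contourArea);b=cv2.approxPolyDP(k,4,True)[:,0];print(b[b[:,1]<170].tolist())
# yellow dots of the stand
m=cv2.inRange(h,(18,100,120),(35,255,255));N,_,st,ce=cv2.connectedComponentsWithStats(m);Q=[ce[i] for i in range(1,N) if st[i,4]>15];print(np.round(Q,0).tolist(),onz(c,Q,.010).round(4).tolist() if Q else '')
# side: cover corners
h=cv2.cvtColor(s,cv2.COLOR_RGB2HSV);M=cv2.inRange(h,(100,110,60),(125,255,255));M[:,:215]=0;M[:120]=0;M[:,345:]=0;k=max(cv2.findContours(M,0,2)[0],key=cv2.contourArea);print('side',cv2.approxPolyDP(k,3,True)[:,0].tolist())
sc=cam('side');g=np.array([.5437,-.0477]);r=np.radians(-7.2);u=np.array([np.cos(r),np.sin(r)]);n=np.array([-u[1],u[0]])
zb=o['tool_pos'][2]+.051-.133
for nm,x,y,z in(('low n+ far',.055,.057,0),('low n+ near',-.055,.057,0),('low n- near',-.055,-.057,0),('eave n+ far',.055,.057,.074),('eave n+ near',-.055,.057,.074)): print(nm,proj(sc,[[*(g+u*x+n*y),zb+z]]).round(0).tolist())
E
```

```text
t: 104.57
tool_pos: [0.5426, -0.0524, 0.2856]
tool_rot: [3.056, -0.193, -0.008]
contact_force: [-0.1, -0.7, -3.5]
opening: 0.0128
grip_force: 59.5
t 104.5667 TCP goal [ 0.5432 -0.0518  0.149 ] now [ 0.5426 -0.0524  0.2856] shift in present axes [  0.5 -11.6 136.1] yaw [ 0.0796 -0.0001 -0.0007] full turn [-0.0004 -0.0001 -0.0007] F [-0.1 -0.7 -3.5]
[[380, 144], [346, 129], [339, 146], [286, 152], [192, 145], [190, 130], [158, 144]]
[[201.0, 106.0], [301.0, 107.0]] [[0.6119, 0.0036, 0.01], [0.596, -0.1165, 0.01]]
side [[262, 147], [249, 165], [251, 188], [285, 203], [285, 180], [293, 174], [308, 181], [309, 158], [295, 152], [289, 158], [283, 147], [280, 151]]
low n+ far [[248.0, 189.0]]
low n+ near [[283.0, 204.0]]
low n- near [[308.0, 183.0]]
eave n+ far [[248.0, 165.0]]
eave n+ near [[284.0, 179.0]]
```

```bash
python3 -m crank '[[0,0,0,0.025,0,0,-1],[0,0,0,0.025,0,0,-1],[0,0,0,0,0,0,-1],[0,0,0,0,0,0,-1],[0,0,0,0,0,0,-1],[0,0,0,0,0,0,-1],[0,0,0,0,0,0,-1],[0,0,0,0,0,0,-1],[0,0,0,0,0,0,-1],[0,0,0,0,0,0,-1]]' | grep -E 'pos|rot|force'
cat > chk.py <<'E'
from plan import *
a,o=snap('wrist');s,_=snap('side')
c=cam('wrist',o);h=cv2.cvtColor(a,cv2.COLOR_RGB2HSV);M=cv2.inRange(h,(100,110,60),(125,255,255))
k=max(cv2.findContours(M,0,2)[0],key=cv2.contourArea);b=cv2.approxPolyDP(k,4,True)[:,0];print(b[b[:,1]<170].tolist())
R=Rn.from_rotvec(o['tool_rot']).as_matrix();g=o['tool_pos']+R@[0,0,-.0512];print('grasp pt',g.round(4))
r=np.radians(-7.2);u=np.array([np.cos(r),np.sin(r),0]);n=np.array([-u[1],u[0],0]);C,d=ray(c,[p for p in b.tolist() if p[1]<170])
# world plane of the far end face: through g + u*.0537
t=((g+u*.0537-C)@u)/(d@u);P=C+d*t[:,None]-g;print('y,z world rel. grasp mm',[(round(1000*(p@n)),round(1000*p[2])) for p in P])
h=cv2.cvtColor(s,cv2.COLOR_RGB2HSV);M=cv2.inRange(h,(100,110,60),(125,255,255));M[:,:215]=0;M[:120]=0;M[:,345:]=0;M[265:]=0;k=max(cv2.findContours(M,0,2)[0],key=cv2.contourArea);print('side',cv2.approxPolyDP(k,3,True)[:,0].tolist())
sc=cam('side')
for nm,x,y,z in(('low n+ far',.055,.057,0),('low n+ near',-.055,.057,0),('low n- near',-.055,-.057,0),('eave n+ far',.055,.057,.074),('eave n+ near',-.055,.057,.074)): print(nm,proj(sc,[g+u*x+n*y+[0,0,z-.133]]).round(1).tolist())
E
python3 chk.py
```

```text
tool_pos: [0.5426, -0.052, 0.2855]
tool_rot: [3.105, -0.195, -0.003]
contact_force: [0.5, 0.3, -2.9]
grip_force: 59.4
[[380, 143], [344, 129], [341, 146], [304, 151], [193, 146], [190, 130], [158, 144]]
grasp pt [ 0.5428 -0.0505  0.3367]
y,z world rel. grasp mm [(-58, -63), (-55, -134), (-35, -52), (-15, -37), (38, -54), (54, -130), (58, -62)]
side [[262, 147], [249, 164], [250, 188], [284, 203], [285, 179], [290, 175], [308, 181], [309, 159], [295, 153], [288, 157], [283, 148], [279, 151]]
low n+ far [[249.3, 188.6]]
low n+ near [[284.3, 203.4]]
low n- near [[308.6, 182.6]]
eave n+ far [[248.5, 164.2]]
eave n+ near [[284.9, 178.5]]
```

```bash
python3 - <<'E'
from h import *
o=ctrl.get_obs();R=Rn.from_rotvec(o['tool_rot']);g=o['tool_pos']+R.apply([0,0,-.0512])
print((R.inv().apply(np.array([.5437,-.0477,.143])-g)*1000).round(1), (R.inv().apply([0,0,-10])).round(2))
E
```

```text
[  0.5  -8.8 193.5] [ 0.  -0.3 10. ]
```

Lower to about 5 mm above, in two stages.

```bash
python3 -m crank '[[0.5,-2.9,0,0,0,0,-1],[0,-0.5,15,0,0,0,-1],[0,-0.6,20,0,0,0,-1],[0,-0.6,20,0,0,0,-1],[0,-0.5,15,0,0,0,-1],[0,-0.3,10,0,0,0,-1],[0,0,0,0,0,0,-1],[0,0,0,0,0,0,-1],[0,0,0,0,0,0,-1],[0,0,0,0,0,0,-1]]' | grep -E 'pos|force'; python3 chk.py
```

```text
tool_pos: [0.5444, -0.0494, 0.207]
contact_force: [0.2, 0.3, -2.0]
grip_force: 59.5
[[380, 143], [344, 129], [342, 145], [312, 150], [214, 150], [193, 146], [190, 130], [158, 144]]
grasp pt [ 0.5444 -0.0479  0.2582]
y,z world rel. grasp mm [(-59, -64), (-56, -138), (-37, -56), (-19, -40), (26, -42), (39, -55), (55, -134), (58, -64)]
side [[261, 171], [249, 188], [249, 212], [282, 227], [283, 207], [289, 199], [306, 205], [306, 184], [292, 178], [286, 184], [283, 174], [269, 177]]
low n+ far [[249.0, 212.9]]
low n+ near [[282.7, 228.1]]
low n- near [[306.2, 206.6]]
eave n+ far [[248.3, 190.3]]
eave n+ near [[283.2, 205.2]]
```

```bash
python3 -m crank '[[0,-0.3,10,0,0,0,-1],[0,-0.3,10,0,0,0,-1],[0,-0.5,15,0,0,0,-1],[0,-0.5,15,0,0,0,-1],[0,-0.3,10,0,0,0,-1],[0,0,0,0,0,0,-1],[0,0,0,0,0,0,-1],[0,0,0,0,0,0,-1],[0,0,0,0,0,0,-1],[0,0,0,0,0,0,-1]]' | grep -E 'pos|force' ; python3 -m crank '[[0,-0.3,10,0,0,0,-1],[0,-0.3,10,0,0,0,-1],[0,-0.3,10,0,0,0,-1],[0,-0.3,8,0,0,0,-1],[0,-0.2,5,0,0,0,-1],[0,-0.1,3,0,0,0,-1],[0,0,2,0,0,0,-1],[0,0,0,0,0,0,-1],[0,0,0,0,0,0,-1],[0,0,0,0,0,0,-1]]' | grep -E 'pos|force'
```

```text
tool_pos: [0.5442, -0.0493, 0.1466]
contact_force: [-0.9, -0.5, -2.8]
grip_force: 59.4
tool_pos: [0.544, -0.0492, 0.098]
contact_force: [-0.1, 0.3, -2.6]
grip_force: 59.5
```

```bash
python3 -m crank '[[0,-0.1,2,0,0,0,-1],[0,0,1,0,0,0,-1],[0,0,1,0,0,0,-1],[0,0,0,0,0,0,-1],[0,0,0,0,0,0,-1],[0,0,0,0,0,0,-1],[0,0,0,0,0,0,-1],[0,0,0,0,0,0,-1],[0,0,0,0,0,0,-1],[0,0,0,0,0,0,-1]]' | grep -E 'pos|force' ; python3 -m crank '[[0,0,0.5,0,0,0,-1],[0,0,0.5,0,0,0,-1],[0,0,0.5,0,0,0,-1],[0,0,0.5,0,0,0,-1],[0,0,0,0,0,0,-1],[0,0,0,0,0,0,-1],[0,0,0,0,0,0,-1],[0,0,0,0,0,0,-1],[0,0,0,0,0,0,-1],[0,0,0,0,0,0,-1]]' | grep -E 'pos|force'
```

```text
tool_pos: [0.5435, -0.0491, 0.0934]
contact_force: [-0.2, -0.3, -3.4]
grip_force: 59.5
tool_pos: [0.5439, -0.0496, 0.0927]
contact_force: [-3.2, -1.4, 5.2]
grip_force: 60.7
```

```bash
python3 -m crank '[[0,0,0,0,0,0,-0.6],[0,0,0,0,0,0,-0.55],[0,0,0,0,0,0,-0.5],[0,0,0,0,0,0,-0.3],[0,0,0,0,0,0,0],[0,0,0,0,0,0,0.5],[0,0,0,0,0,0,1],[0,0,-5,0,0,0,1],[0,0.3,-15,0,0,0,1],[0,0.3,-25,0,0,0,1]]' 20 | grep -E 'pos|force' ; python3 -m crank '[[0,0.5,-30,0,0,0,1],[0,0.5,-30,0,0,0,1],[0,0.5,-30,0,0,0,1],[0,0.3,-30,0,0,0,1],[0,0,0,-0.03,0,0,1],[0,0,0,0,0,0,1],[0,0,0,0,0,0,1],[0,0,0,0,0,0,1],[0,0,0,0,0,0,1],[0,0,0,0,0,0,1]]' | grep -E 'pos|rot|force'
python3 - <<'E'
from h import *
a,o=snap('wrist','wo.png');goal(.544,-.048,.26,82.8,o);s,_=snap('side','s19.png')
c=cam('wrist',o);h=cv2.cvtColor(a,cv2.COLOR_RGB2HSV);M=cv2.inRange(h,(100,110,60),(125,255,255))
k=max(cv2.findContours(M,0,2)[0],key=cv2.contourArea);b=cv2.approxPolyDP(k,3,True)[:,0];print(cv2.boundingRect(k),b.tolist())
m=cv2.inRange(h,(18,100,120),(35,255,255));N,_,st,ce=cv2.connectedComponentsWithStats(m);Q=np.array([ce[i] for i in range(1,N) if st[i,4]>15]);print('dots',Q.round(0).tolist(),onz(c,Q,.010).round(4).tolist())
g=a[:,:,2].astype(int);ys=range(150,235,10)
for y in (160,180,200,220): x=np.nonzero(g[y,230:315]<125)[0]+230; print(y,x.min() if len(x) else 0,x.max() if len(x) else 0)
S=np.array([.544,-.0477,.010]);r=np.radians(-7.2);u=np.array([np.cos(r),np.sin(r),0]);n=np.array([-u[1],u[0],0])
L=[(.055,.057,.074),(.055,-.057,.074),(-.055,.057,.074),(-.055,-.057,.074),(.055,0,.102),(-.055,0,.102),(.035,0,.141),(-.035,0,.141),(.055,.057,0),(.055,-.057,0),(-.055,.057,0),(-.055,-.057,0)]
X=np.array([S+u*x+n*y+[0,0,z] for x,y,z in L]);print('pred wrist',proj(c,X).round(0).tolist());print('pred side',proj(cam('side'),X).round(0).tolist())
h=cv2.cvtColor(s,cv2.COLOR_RGB2HSV);M=cv2.inRange(h,(100,110,60),(125,255,255));M[:,:215]=0;M[:150]=0;M[:,345:]=0;M[280:]=0;k=max(cv2.findContours(M,0,2)[0],key=cv2.contourArea);print('side',cv2.approxPolyDP(k,3,True)[:,0].tolist())
s0=cv2.imread('pics/side0.png');h=cv2.cvtColor(s0,cv2.COLOR_BGR2HSV);M=cv2.inRange(h,(100,110,60),(125,255,255));M[:,:215]=0;M[:150]=0;M[:,345:]=0;M[280:]=0;k=max(cv2.findContours(M,0,2)[0],key=cv2.contourArea);print('side start',cv2.approxPolyDP(k,3,True)[:,0].tolist())
E
```

```text
tool_pos: [0.5414, -0.048, 0.134]
contact_force: [0.8, -0.4, -0.3]
grip_force: 0.0
tool_pos: [0.5431, -0.0467, 0.2548]
tool_rot: [3.076, -0.194, -0.01]
contact_force: [-0.6, -0.2, 0.3]
grip_force: 0.0
t 111.5 tcp [ 0.5431 -0.0467  0.2548] ydeg -97.2 q6 1.51 
 shift mm [ 1.   1.5 -5.1] turn rad [ 0.0596  0.0027 -0.0004] open 0.0855 grip 0.0 F [-0.6 -0.2  0.3]
(202, 114, 123, 125) [[324, 118], [311, 114], [306, 119], [285, 120], [217, 119], [212, 115], [202, 118], [208, 228], [268, 238], [318, 226]]
dots [[208.0, 107.0], [314.0, 107.0]] [[0.6119, 0.0034, 0.01], [0.5959, -0.1163, 0.01]]
160 258 276
180 259 275
200 258 275
220 259 280
pred wrist [[202.0, 117.0], [323.0, 116.0], [208.0, 227.0], [318.0, 224.0], [264.0, 119.0], [265.0, 236.0], [266.0, 149.0], [267.0, 232.0], [210.0, 112.0], [310.0, 112.0], [215.0, 205.0], [308.0, 203.0]]
pred side [[250.0, 225.0], [274.0, 205.0], [283.0, 240.0], [306.0, 218.0], [262.0, 207.0], [295.0, 221.0], [268.0, 198.0], [289.0, 207.0], [250.0, 245.0], [273.0, 224.0], [282.0, 261.0], [304.0, 239.0]]
side [[262, 206], [250, 223], [251, 244], [282, 258], [283, 240], [295, 221], [300, 224], [303, 238], [304, 218], [289, 212], [290, 217], [285, 219], [283, 210], [273, 206], [269, 211], [266, 205]]
side start [[264, 206], [250, 226], [252, 245], [284, 258], [284, 242], [290, 230], [299, 223], [303, 239], [306, 218], [290, 212], [286, 219], [285, 211], [273, 206], [270, 212]]
```

```bash
python3 - <<'E'
from h import *
h=cv2.cvtColor(cv2.imread('pics/s19.png'),cv2.COLOR_BGR2HSV);m=cv2.inRange(h,(6,110,110),(20,255,255));N,_,st,ce=cv2.connectedComponentsWithStats(m);Q=[(ce[i].round(0).tolist(),int(st[i,4])) for i in range(1,N) if st[i,4]>4];print(Q)
s,_=snap('side');print('changed near cover',int((np.abs(s[:,:,::-1].astype(int)-cv2.imread('pics/s19.png')).max(2)>60)[190:330,190:330].sum()))
print(ctrl.finish_job())
E
```

```text
[([322.0, 141.0], 448), ([356.0, 187.0], 34), ([248.0, 244.0], 14), ([237.0, 268.0], 50), ([282.0, 261.0], 12), ([261.0, 288.0], 24)]
changed near cover 0
the job is handed in; nothing more can be done
None
```

I sorted all three flywheels and handed the job in at about 112 s: the two that turned on the rollers are in the red rack as they settled, the balanced one is back in the grey rack, and the cover is over the rollers. It measured flat and within a few millimetres of centre, but I was not shown the judge's verdict.

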